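# Bed a taper plug in its valve body and rock it free

### The arm

A 6-joint arm with a two-finger parallel gripper is mounted at the origin on the work surface. World frame = base frame: x ahead of the robot, y to its left, z up, the work surface at z = 0. Lengths are in m, angles in rad, forces in N, time in s.
With the tool pointing down it reaches from about 0.325 to 0.875 m from the base axis. Payload 4.4 kg.
Tool frame: the origin (TCP) lies between the finger pads; the fingertips stand 25 mm ahead of it and the grasp point (between the pads) lies 6 mm ahead of it; y points along the fingers, z is the direction in which the jaws open and shut, and the axes are right-handed (so a half turn about y gives the same grasp; the last joint's range is limited). The gripper opens to 85 mm and grips with 20 to 120 N. Pads are 22 mm wide; open, the fingers measure 114 mm over their backs; the gripper's body (76 mm by 85 mm) begins 54 mm behind the grasp point. The pads swing forward as they close: fully open they stand 13 mm farther back than shut.
Start: joints at [-0.15, 0.207, 1.542, -0, 1.393, -0.15], TCP at [0.575, -0, 0.256] pointing down, gripper open.
Joint ranges: [-2.73, 2.73], [-0.86, 2.22], [0.23, 2.46], [-1.11, 4.25], [0.08, 2.63], [-2.82, 2.82]. Speed limits (rad/s): [2.79, 2.79, 3.14, 3.14, 3.14, 3.14].

### API

Orientations are given as a unit quaternion [x, y, z, w].
In Python, from station import r gives the robot as it stands. The module is installed in compiled form; this text tells all that it offers.
- The arm moves only by the shell command python3 -m creep 'ROWS'. ROWS is JSON, a list that holds one entry, the list of rows, each a list of 5 numbers: the shift along the tool's x, y, z in units of 25 mm (1.0 is 25 mm), then the turn about the tool's y in units of 5 degrees (1.0 is 5 degrees), then the opening, from 0 (shut) to 1 (fully open). A call has 1 to 5 rows; each row shifts and turns the commanded pose from where the row before left it, along the tool's axes as they then stand; what a row does not reach is not made up. A row lasts 1/12 s, in which the tool goes at most 41.7 mm and 7.16 degrees, less where a joint would pass 70% of its speed; a pose out of reach is approached as far as the arm can. A call is refused whole if a number of a shift passes 1 or a number of a turn 1, either way. A call with a gripper value outside its range is refused whole. The fingers move at their own pace and stop on an object; the grip force is fixed at half the most. Time passes only in rows, so rows that do not move let the fingers close. It gives the time, the measured TCP pose, the force and the opening at its end, in the units of the state.
- r.state(): the state, without advancing time (a new reading comes with each control period).
- r.get_image(name): name is "scene" or "side" or "wrist"; returns a dict with "image" (480x640x3 uint8, blue, green, red), "range_z" (480x640 float32, m along the optical axis (not along the pixel's ray), 0 where there is no reading), "fx", "fy", "cx", "cy" (pixels), "dist" ([k1, k2, p1, p2, k3] as OpenCV has them; the pictures are not rectified), "eye" and "rotation" of the camera in the world. Camera axes: x right, y down, z forward; pixel columns grow to the right and rows downward; lengths in m; the calibration is good to about 2 mm. A picture is of the moment at which its call begins.
- r.job_done(): hands the job in, once; it reports no verdict.
The state is a dict: "time_s": time; "q": joint angles; "qvel": joint speeds; "effort": joint torques, N m; "tcp_pos": TCP position; "orientation": TCP orientation; "force": force on the tool from outside, world axes, zero at the start; "torque": the same for the moment, N m; "gripper_width": finger opening in m.
Only numpy, scipy, OpenCV 4.12 (cv2) and the standard library are available. Lean on these libraries where they do the work, as an engineer would, in place of code of your own. Each camera call takes 0.05 s, during which the arm holds its last target.

### The job

Fit the larger of the two tee-handled taper plugs into the open valve body on the tank, handle in line with the pipe: lower it in without letting it drop, and press it home in its taper with a firm, not heavy, push of about 20 N. Then ease off and, keeping it down in the seat, rock the handle about an eighth of a turn one way and back to check that it turns freely, and leave it home and upright, handle in line with the pipe, hands off. Leave the other parts where they are.

Things in the scene. Friction and masses are not known exactly. Their poses are not given: they have to be found in the camera images.
- plug_mid (a point): Larger taper plug, bare steel, loose, 0.25 to 0.4 kg, 93 mm tall, upright: cone 50 mm tall, 28 mm across at the foot and 38 at its top; flat stem 16 x 12 mm, 29 mm tall; tee handle 64 long, 12 thick, 14 tall. This point: on the axis, 46.5 mm above the foot; the handle's centre is 39.5 mm above it. z up along the axis, x along the handle (both ends alike, 12 mm thickness along y).
- plug: The larger plug again, taken at its foot: origin at the centre of its small end, axes as plug_mid. In its seat it is slippery and slightly springy: it sinks about 1 mm for each 10 N, stays down after a push, and needs under 0.3 N m to turn. A downward push of 17 to 21 N beds it; more, or a drop of over 5 mm, may bruise the sleeve. Turning under full push wedges it harder: ease to 3 to 12 N first.
- valve: Open plug-valve body of steel with a white plastic sleeve, fixed, piped to a sheet-metal tank. Origin on the bench under the seat's upright axis; z up, y along the level pipe: tank from 130 mm out on the -y side, 170 mm wide, 150 tall; brass outlet to 72 mm on the +y side. Barrel 58 mm across, rim 85 mm above the bench, pipe axis at 53 mm.
- seat_rim (a point): Centre of the valve body's round mouth, at its rim, 85 mm above the bench; axes as the valve's. Below it the seat matches the plug's taper: 37 mm across at the rim, 1 mm less every 5 mm down. Home, the plug stands upright and wedged, its foot about 44 mm below this point, but 5 mm less to 8 mm more as the sleeve is worn and pressed: only the feel tells.
- block: Fixed wooden block, 85 x 200 x 30 mm, with two holes 37 mm wide, 110 mm apart along its y, one plug standing upright in each (either way round), their feet 12 mm above the bench. Origin under its centre.
- plug_small: Smaller taper plug of the same shape for another valve, 78 mm tall, cone 22 to 30 mm across, handle 48 mm long, standing loose in the other hole of the block. Origin at the centre of its foot. Leave it alone.
- gauge: Dial gauge lying face up on the bench, 100 mm across, 28 mm tall, loose; origin under its centre. Leave it alone.
- hose_tail: Small brass hose fitting standing on the bench, 29 mm across, 46 mm tall, loose; origin under its centre. Leave it alone.
Things that resemble listed ones, but are neither listed nor needed, are in the scene too. What is shaped like the plug but green or orange is not meant.

How it is judged:
By the outcome, as a careful person would: the job done as asked, in the order asked, and still so for the second after the job is handed in, with the robot touching nothing.
It also fails if it takes over 72 s, if anything falls off the work surface, if the arm or the gripper's body presses on something with over 40 N, if the wrist force passes 120 N, or if a joint passes its speed limit or range.

## Working session

There is one attempt and no reset: what is moved stays moved. The work goes in short steps, Python scripts to look and compute and a shell command to move; the robot and the scene stay as the last step left them, time stands still between calls to the robot, and variables do not carry over. Pictures are saved under pics/ and viewed, and the job is handed in when it is done.

```bash
mkdir -p pics
cat > h.py <<'E'
import numpy as np, cv2
from station import r
def snap(name,tag):
    d=r.get_image(name); cv2.imwrite(f'pics/{tag}.png',d['image']); np.savez(f'pics/{tag}.npz',**{k:v for k,v in d.items()})
    return d
def load(tag):
    return dict(np.load(f'pics/{tag}.npz'))
def ray(d,u,v):
    K=np.array([[d['fx'],0,d['cx']],[0,d['fy'],d['cy']],[0,0,1]],float)
    p=cv2.undistortPoints(np.array([[[u,v]]],float),K,np.array(d['dist'],float))[0,0]
    return np.array([p[0],p[1],1.0])
def pt(d,u,v,z=None):
    c=ray(d,u,v); R=np.array(d['rotation']); e=np.array(d['eye'])
    if z is None:
        return e+R@(c*d['range_z'][int(v),int(u)])
    w=R@c; return e+w*(z-e[2])/w[2]
def proj(d,P):
    R=np.array(d['rotation']); e=np.array(d['eye'])
    K=np.array([[d['fx'],0,d['cx']],[0,d['fy'],d['cy']],[0,0,1]],float)
    c=(np.atleast_2d(P)-e)@R
    return cv2.projectPoints(c,np.zeros(3),np.zeros(3),K,np.array(d['dist'],float))[0][:,0]
def crop(tag,u0,v0,u1,v1,s,out):
    im=cv2.imread(f'pics/{tag}.png')[v0:v1,u0:u1]; cv2.imwrite(f'pics/{out}.png',cv2.resize(im,None,fx=s,fy=s,interpolation=cv2.INTER_CUBIC))
E
python3 - <<'E'
from h import *
np.set_printoptions(precision=4,suppress=True)
print(r.state())
for n in ['scene','side','wrist']:
    d=snap(n,n+'0'); print(n,d['eye'],np.array(d['rotation']).tolist(),d['fx'])
E
```

```text
{'time_s': 0.0, 'q': array([-0.1505,  0.2075,  1.543 ,  0.    ,  1.3935, -0.1505]), 'qvel': array([ 0.0002, -0.0014,  0.0001, -0.0007, -0.0008,  0.0002]), 'effort': array([  0.0004, -38.3034, -29.1595,  -0.0002,   0.0106,   0.0001]), 'tcp_pos': array([0.5743, 0.0001, 0.2551]), 'orientation': array([-0.5005,  0.5007, -0.4993,  0.4995]), 'force': array([ 0.8348, -0.0093, -0.3781]), 'torque': array([-0.0412, -0.0092, -0.0423]), 'gripper_width': 0.08574660896482134}
scene [0.8187 0.4975 0.7722] [0.2717535670265988, 0.9137064772144695, -0.2870867138508831, -0.09418965460678322] 488.0469310829428
side [ 0.2074 -0.402   0.6627] [0.8832251340095794, -0.2696660881733742, 0.11456733638520615, -0.3661528218881151] 495.19786849733384
wrist [0.5744 0.0785 0.3732] [0.9879093146934111, 0.000548070820532196, -0.0015026678715154044, 0.1550246030462205] 376.97951056687424
```

```bash
sed -i "s/R=np.array(d\['rotation'\])/R=Rot.from_quat(d['rotation']).as_matrix()/; 1a from scipy.spatial.transform import Rotation as Rot" h.py; cat h.py | head -20
```

```text
import numpy as np, cv2
from scipy.spatial.transform import Rotation as Rot
from station import r
def snap(name,tag):
    d=r.get_image(name); cv2.imwrite(f'pics/{tag}.png',d['image']); np.savez(f'pics/{tag}.npz',**{k:v for k,v in d.items()})
    return d
def load(tag):
    return dict(np.load(f'pics/{tag}.npz'))
def ray(d,u,v):
    K=np.array([[d['fx'],0,d['cx']],[0,d['fy'],d['cy']],[0,0,1]],float)
    p=cv2.undistortPoints(np.array([[[u,v]]],float),K,np.array(d['dist'],float))[0,0]
    return np.array([p[0],p[1],1.0])
def pt(d,u,v,z=None):
    c=ray(d,u,v); R=Rot.from_quat(d['rotation']).as_matrix(); e=np.array(d['eye'])
    if z is None:
        return e+R@(c*d['range_z'][int(v),int(u)])
    w=R@c; return e+w*(z-e[2])/w[2]
def proj(d,P):
    R=Rot.from_quat(d['rotation']).as_matrix(); e=np.array(d['eye'])
    K=np.array([[d['fx'],0,d['cx']],[0,d['fy'],d['cy']],[0,0,1]],float)
```

View pics/scene0.png

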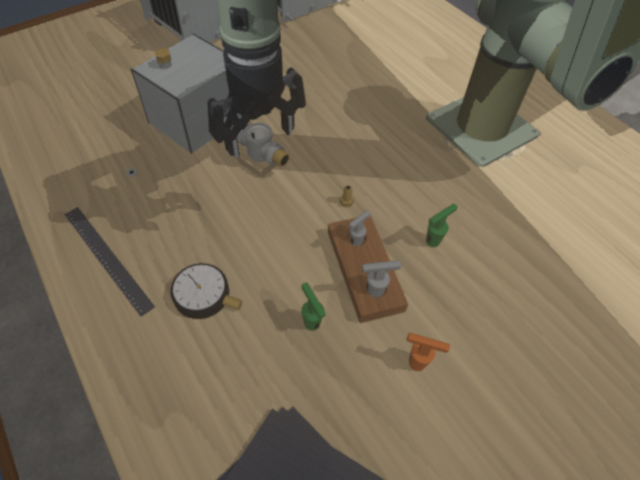

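View pics/side0.png

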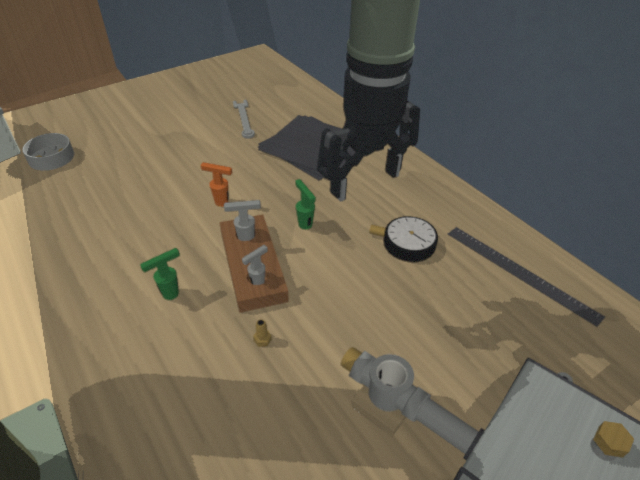

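View pics/wrist0.png

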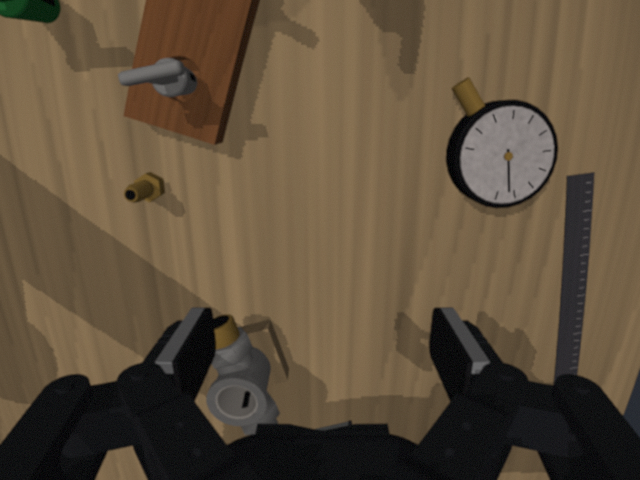

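Run:
```python
from h import *
crop('scene0',320,190,440,330,5,'c1'); crop('side0',200,190,300,310,5,'c2'); crop('side0',330,330,450,430,6,'c3'); crop('scene0',220,100,310,190,6,'c4')
```

```text
(no output)
```

View pics/c1.png

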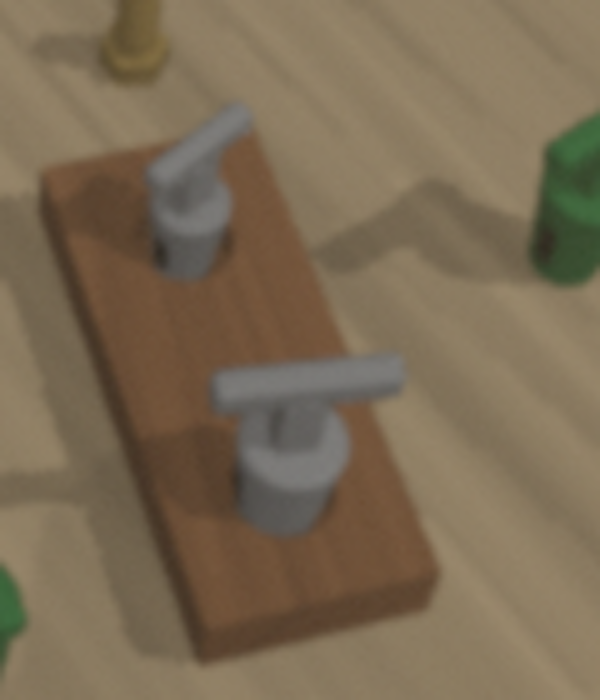

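View pics/c2.png

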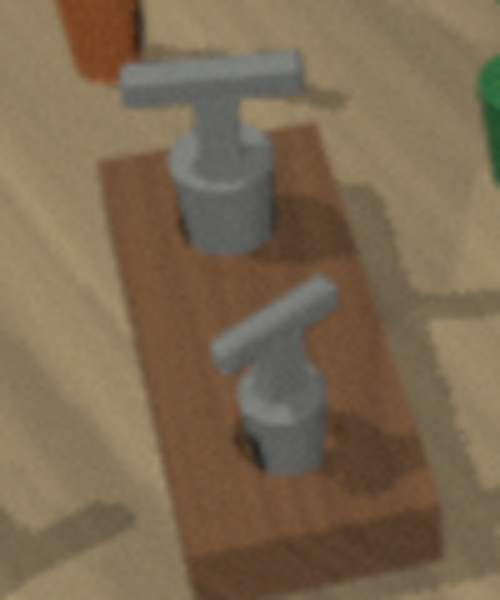

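View pics/c3.png

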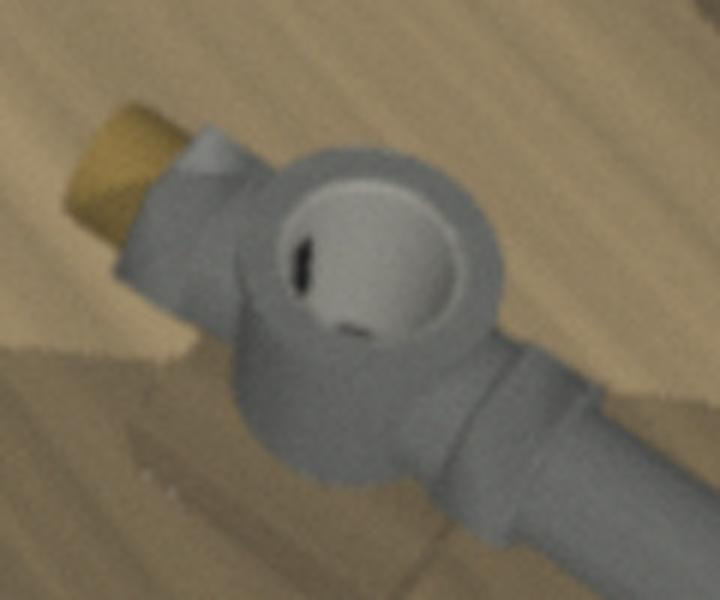

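View pics/c4.png

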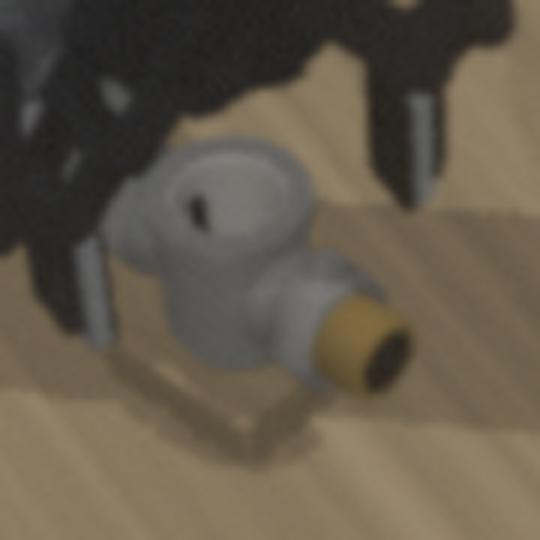

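```bash
cat >> h.py <<'E'
def cloud(d,u0,v0,u1,v1):
    uu,vv=np.meshgrid(np.arange(u0,u1),np.arange(v0,v1)); z=d['range_z'][v0:v1,u0:u1].ravel()
    K=np.array([[d['fx'],0,d['cx']],[0,d['fy'],d['cy']],[0,0,1]],float)
    p=cv2.undistortPoints(np.stack([uu.ravel(),vv.ravel()],1)[:,None].astype(float),K,np.array(d['dist'],float))[:,0]
    c=np.c_[p,np.ones(len(p))]*z[:,None]
    P=c@Rot.from_quat(d['rotation']).as_matrix().T+d['eye']
    return P[z>0]
def handle(P):
    xy=P[:,:2].astype(np.float32); (c,s,a)=cv2.minAreaRect(xy); 
    m=xy.mean(0); w,V=np.linalg.eigh(np.cov(xy.T)); v=V[:,1]; t=(xy-m)@v
    return c,s,a,m,np.degrees(np.arctan2(v[1],v[0])),t.min(),t.max(),len(xy)
E
python3 - <<'E'
from h import *
np.set_printoptions(precision=4,suppress=True)
for t,b in [('scene0',(350,250,410,310)),('side0',(215,190,270,250))]:
    d=load(t);P=cloud(d,*b); 
    H=P[(P[:,2]>.097)&(P[:,2]<.115)]; print(t,'handle',handle(H),np.percentile(H[:,2],[50,90]))
    H=P[(P[:,2]>.099)&(P[:,2]<.115)]; print(t,'handle',handle(H))
for t,b in [('scene0',(325,215,410,320)),('side0',(215,210,295,310))]:
    d=load(t);P=cloud(d,*b); H=P[(abs(P[:,2]-.03)<.004)]; print('block',cv2.minAreaRect(H[:,:2].astype(np.float32)))
for t,b in [('scene0',(235,115,300,170)),('side0',(360,345,430,425))]:
    d=load(t);P=cloud(d,*b); H=P[(abs(P[:,2]-.085)<.004)]
    # circle fit to outer boundary
    from scipy.optimize import least_squares
    hull=cv2.convexHull(H[:,:2].astype(np.float32))[:,0]
    f=least_squares(lambda q:np.hypot(hull[:,0]-q[0],hull[:,1]-q[1])-q[2],[*H[:,:2].mean(0),.029],loss='soft_l1',f_scale=.002).x
    print(t,'rim',f,len(H),H[:,2].mean(),cv2.minEnclosingCircle(hull))
d=load('side0')
# rim ellipse pixel: c3 scale6 offset 330,330; outer edges
for (a,b) in [(240,250),(503,255),(370,147),(370,338)]: print('rimpx',pt(d,330+a/6,330+b/6,.085))
for (a,b) in [(283,255),(465,255),(370,180)]: print('innerpx',pt(d,330+a/6,330+b/6,.085))
for (a,b) in [(122,75),(300,60)]: print('handle px',pt(d,200+a/5,190+b/5,.105))
E
```

```text
scene0 handle ((0.4864797294139862, 0.2176811546087265), (0.012859026901423931, 0.06442669779062271), 64.17987060546875, array([0.4875, 0.2181], dtype=float32), np.float64(153.81529115317656), np.float64(-0.03147154024359362), np.float64(0.03296433622659414), 312) [0.1037 0.1054]
scene0 handle ((0.4862850606441498, 0.21728065609931946), (0.012278060428798199, 0.06443817168474197), 63.70335006713867, array([0.4871, 0.2179], dtype=float32), np.float64(153.64625492891182), np.float64(-0.03176624956427773), np.float64(0.0326729970656531), 279)
side0 handle ((0.4826034605503082, 0.21572351455688477), (0.01397034339606762, 0.06283819675445557), 64.26225280761719, array([0.4816, 0.2143], dtype=float32), np.float64(154.14330657254362), np.float64(-0.03176027356187138), np.float64(0.031077246816571837), 261) [0.1039 0.1058]
side0 handle ((0.4823835492134094, 0.2158295065164566), (0.01397034339606762, 0.06151841953396797), 64.26225280761719, array([0.4812, 0.2148], dtype=float32), np.float64(154.3954490546915), np.float64(-0.03134817062025892), np.float64(0.030185423167683734), 235)
block ((0.4687776267528534, 0.1649504005908966), (0.20341163873672485, 0.0865025594830513), 71.538818359375)
block ((0.4659827649593353, 0.16556251049041748), (0.2039257287979126, 0.08516265451908112), 71.91319274902344)
scene0 rim [ 0.4922 -0.1785  0.0294] 321 0.08442422090463093 ((0.4923037886619568, -0.17838430404663086), 0.030359720811247826)
side0 rim [ 0.4902 -0.1784  0.0291] 906 0.0844917795266 ((0.49048370122909546, -0.17865826189517975), 0.02970757707953453)
rimpx [ 0.4683 -0.1608  0.085 ]
rimpx [ 0.5155 -0.1941  0.085 ]
rimpx [ 0.5093 -0.1567  0.085 ]
rimpx [ 0.478  -0.1932  0.085 ]
innerpx [ 0.4753 -0.1671  0.085 ]
innerpx [ 0.5085 -0.1894  0.085 ]
innerpx [ 0.5037 -0.1633  0.085 ]
handle px [0.4554 0.2281 0.105 ]
handle px [0.511  0.2008 0.105 ]
```

Run:
```python
from h import *
np.set_printoptions(precision=4,suppress=True)
s=r.state();R=Rot.from_quat(s['orientation']).as_matrix();print(R)
d=load('side0'); c=np.array([.4905,-.1785])
P=cloud(d,330,330,500,479)
q=P[:,:2]-c; rr=np.hypot(*q.T)
H=P[(P[:,2]>.063)&(P[:,2]<.08)&(rr>.045)&(rr<.125)]
print('pipe pts',len(H))
q=H[:,:2]-c; side=q@np.array([0,1])>0
for nm,k in (('+',side),('-',~side)):
    print(nm,k.sum(), H[k].mean(0)-np.r_[c,0], np.degrees(np.arctan2(*(H[k].mean(0)[:2]-c)[::-1])))
k=~side; w,V=np.linalg.eigh(np.cov(H[k][:,:2].T)); print(np.degrees(np.arctan2(V[1,1],V[0,1])))
for t,b in (('side0',(440,340,640,480)),('scene0',(125,30,260,160))):
    P=cloud(load(t),*b);T=P[abs(P[:,2]-.15)<.004]; print(t,len(T),cv2.minAreaRect(T[:,:2].astype(np.float32)))
# brass end, pixel
for (a,b) in [(160,140)]: print(pt(d,330+130/6,330+103/6), pt(d,330+75/6,330+190/6))
```

```text
[[ 0.     -0.0018  1.    ]
 [-1.      0.0003  0.    ]
 [-0.0003 -1.     -0.0018]]
pipe pts 1652
+ 323 [-0.0193  0.0532  0.069 ] 109.95608946837976
- 1329 [ 0.0206 -0.0819  0.0684] -75.85035594340303
107.68980703668007
side0 13348 ((0.5458163619041443, -0.3712853193283081), (0.17409102618694305, 0.14412151277065277), 15.852544784545898)
scene0 3302 ((0.5480680465698242, -0.37548959255218506), (0.17667461931705475, 0.15559552609920502), 15.593690872192383)
[ 0.48   -0.1077  0.066 ] [ 0.4582 -0.1159  0.0585]
```

```bash
python3 -m creep '[[[-0.96,0,-0.4,0,1],[-0.96,0,-0.4,0,1],[-0.96,0,-0.4,0,1],[-0.96,0,-0.4,0,1],[-0.96,0,-0.4,0,1]]]'; python3 -m creep '[[[-0.96,0,-0.4,0,1],[-0.96,0,-0.4,0,1],[-0.96,0,-0.4,0,1],[-0.96,0,-0.4,0,1],[0,0,0,-1,1]]]'; python3 -m creep '[[[0,0,0,-1,1],[0,0,0,-1,1],[0,0,0,-1,1],[0,0,0,-1,1],[0,0,0,-1,1]]]'; python3 -m creep '[[[0,0,0,-1,1],[0,0,0,-1,1],[0,0,0,-1,1],[0,0,0,-1,1],[0,0,0,-1,1]]]';python3 -m creep '[[[0,0,0,-1,1],[0,0,0,-0.8,1],[0,0,0,0,1],[0,0,0,0,1]]]'
cat >> h.py <<'E'
def go(x,y,z,hyaw):
    "print shift in tool axes (units) after turning, for target tcp & tool-x yaw deg"
    s=r.state(); R=Rot.from_quat(s['orientation']).as_matrix(); yaw=np.degrees(np.arctan2(R[1,0],R[0,0]))
    dy=(hyaw-yaw+90)%180-90
    a=np.radians(yaw+dy*0); X=np.array([np.cos(a),np.sin(a),0]); Y=np.array([0,0,-1.]); Z=np.cross(X,Y)
    dlt=np.array([x,y,z])-s['tcp_pos']
    print('t',round(s['time_s'],2),'tcp',s['tcp_pos'].round(4),'yaw',yaw.round(2),'w',round(s['gripper_width'],4),'F',s['force'].round(2),'T',s['torque'].round(3),'tilt',R[2].round(4))
    print('turn units',round(-dy/5,2),'shift(before turn axes)',np.array([dlt@X,dlt@Y,dlt@Z]).round(4)/.025)
E
python3 - <<'E'
from h import *
snap('wrist','w1');go(.484,.2167,.104,154)
E
```

```text
time_s: 0.57
tcp_pos: [0.5241, 0.1209, 0.2559]
orientation: [-0.5, 0.5, -0.5, 0.5]
force: [-0.1, 0.1, -0.3]
gripper_width: 0.0854
time_s: 0.98
tcp_pos: [0.4827, 0.2196, 0.2559]
orientation: [-0.523, 0.477, -0.475, 0.523]
force: [0.3, -0.2, 0.5]
gripper_width: 0.0854
time_s: 1.4
tcp_pos: [0.4847, 0.216, 0.2559]
orientation: [0.613, -0.352, 0.352, -0.613]
force: [0.2, -0.8, -0.5]
gripper_width: 0.0858
time_s: 1.82
tcp_pos: [0.4847, 0.2159, 0.2558]
orientation: [0.675, -0.211, 0.211, -0.675]
force: [0.5, 0.1, -0.1]
gripper_width: 0.0856
time_s: 2.15
tcp_pos: [0.4848, 0.2159, 0.256]
orientation: [0.689, -0.16, 0.159, -0.689]
force: [0.7, -0.2, -0.3]
gripper_width: 0.0855
t 2.2 tcp [0.4848 0.216  0.256 ] yaw -26.1 w 0.0856 F [-0.54 -0.15 -1.32] T [-0.019  0.016  0.008] tilt [-4.e-04 -1.e+00 -3.e-04]
turn units -0.02 shift(before turn axes) [-0.044  6.08   0.012]
```

View pics/w1.png

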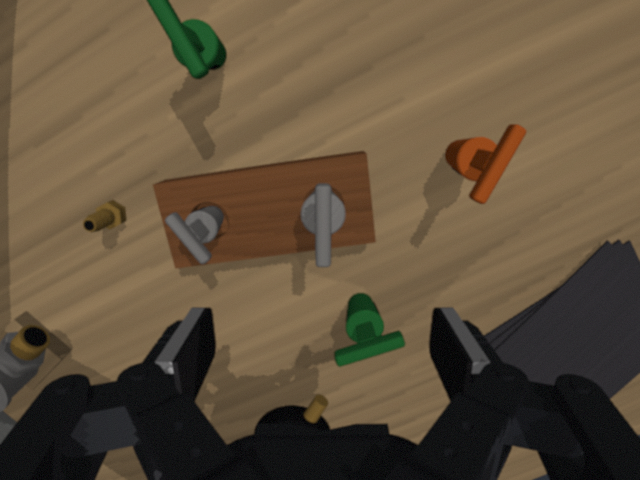

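Run:
```python
from h import *
np.set_printoptions(precision=4,suppress=True)
d=load('w1'); a=pt(d,323,186,.105);b=pt(d,323,266,.105);print(a,b,(a+b)/2,np.degrees(np.arctan2(*(a-b)[1::-1])))
P=cloud(d,295,175,350,275);H=P[(P[:,2]>.099)&(P[:,2]<.115)];print(handle(H))
s=r.state();R=Rot.from_quat(s['orientation']).as_matrix()
for n,bx in (('green',(325,285,410,370)),('small',(160,200,225,270)),('orange',(440,115,530,210))):
    P=cloud(d,*bx);P=P[P[:,2]>.04]; q=(P-s['tcp_pos'])@R; print(n,q.min(0),q.max(0),P[:,2].max())
crop('w1',280,150,370,290,5,'w1c')
```

```text
[0.4564 0.2303 0.105 ] [0.512  0.2032 0.105 ] [0.4842 0.2167 0.105 ] 153.9756708481422
((0.484639972448349, 0.2166251242160797), (0.011819610372185707, 0.06375540047883987), 64.32975769042969, array([0.4831, 0.2175], dtype=float32), np.float64(154.1649232646385), np.float64(-0.03359237207970822), np.float64(0.030157481795051892), 1313)
green [0.097  0.1611 0.0104] [0.1334 0.2159 0.0725] 0.09487106770242915
small [-0.007  0.164 -0.125] [ 0.0342  0.216  -0.0928] 0.09207576555515229
orange [-0.0765  0.1606  0.1144] [-0.0164  0.2158  0.1501] 0.09535385817197356
```

View pics/w1c.png

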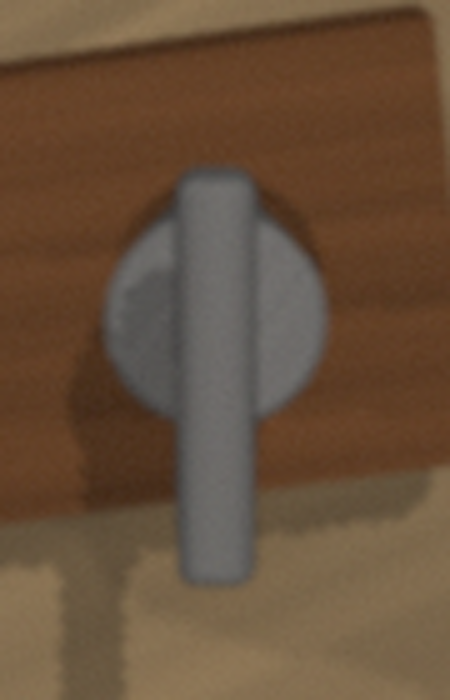

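```bash
python3 -m creep '[[[0,1,0.01,0,1],[0,1,0,0,1],[0,1,0,0,1],[0,1,0,0,1],[0,1,0,0,1]]]'; python3 -m creep '[[[0,0.5,0,0,1],[0,0.3,0,0,1],[0,0.2,0,0,1],[0,0,0,0,1],[0,0,0,0,1]]]'
python3 - <<'E'
from h import *
snap('side','s2');snap('wrist','w2');go(.4843,.2167,.104,154)
crop('s2',180,120,300,260,5,'s2c')
E
```

```text
time_s: 2.62
tcp_pos: [0.4851, 0.2162, 0.1303]
orientation: [-0.689, 0.159, -0.16, 0.689]
force: [0.5, 0.1, 0.3]
gripper_width: 0.0854
time_s: 3.03
tcp_pos: [0.4859, 0.2164, 0.1071]
orientation: [-0.689, 0.159, -0.16, 0.689]
force: [0.5, -0.7, -0.3]
gripper_width: 0.0856
t 3.13 tcp [0.4862 0.2165 0.1076] yaw -26.01 w 0.0853 F [-0.94  0.02 -0.17] T [ 0.022  0.002 -0.001] tilt [ 0.0021 -1.      0.0018]
turn units -0.0 shift(before turn axes) [-0.072  0.144 -0.028]
```

View pics/s2c.png

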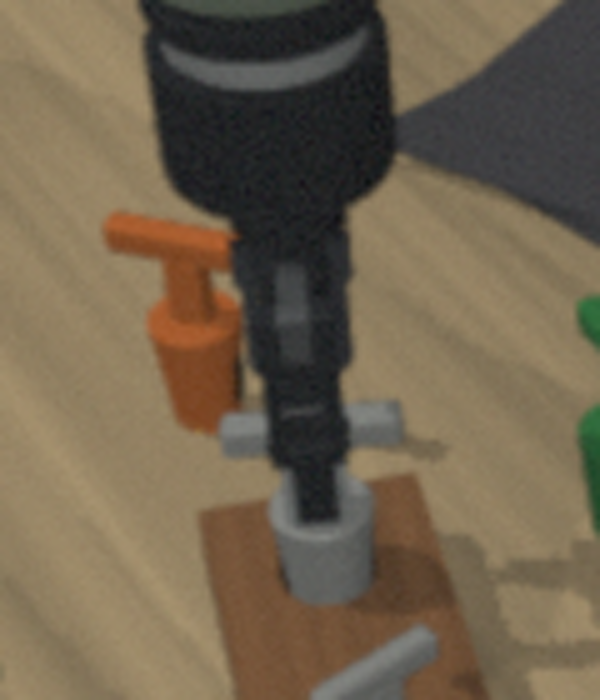

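View pics/w2.png

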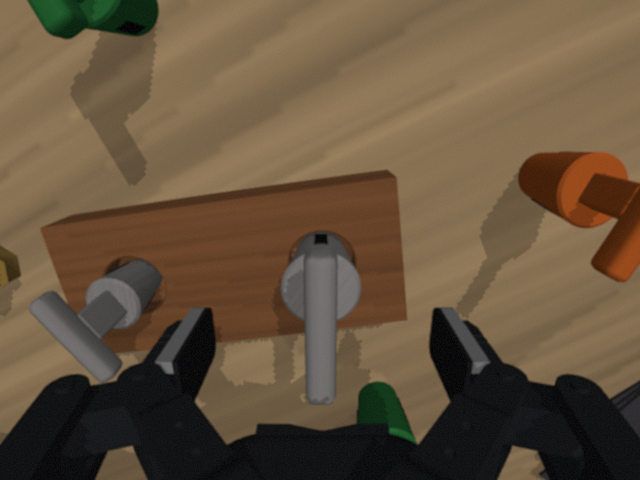

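```bash
python3 -m creep '[[[-0.07,0.1,-0.03,0,1],[0,0,0,0,0.5],[0,0,0,0,0],[0,0,0,0,0],[0,0,0,0,0]]]'; python3 -m creep '[[[0,0,0,0,0],[0,0,0,0,0],[0,0,0,0,0],[0,0,0,0,0],[0,0,0,0,0]]]';  python3 - <<'E'
from h import *
go(.4843,.2167,.104,154)
E
```

```text
time_s: 3.55
tcp_pos: [0.4833, 0.2163, 0.104]
orientation: [-0.689, 0.159, -0.159, 0.689]
force: [0.3, 0.7, 1.4]
gripper_width: 0.0388
time_s: 3.97
tcp_pos: [0.4834, 0.2163, 0.1039]
orientation: [-0.689, 0.159, -0.159, 0.689]
force: [1.3, 1.0, -0.0]
gripper_width: 0.0107
t 3.97 tcp [0.4834 0.2163 0.1039] yaw -26.0 w 0.0107 F [ 1.35  0.96 -0.01] T [-0.014  0.049  0.025] tilt [ 3.e-04 -1.e+00  2.e-04]
turn units -0.0 shift(before turn axes) [ 0.028 -0.004  0.028]
```

```bash
python3 -m creep '[[[0,-0.2,0,0,0],[0,-0.4,0,0,0],[0,-0.5,0,0,0],[0,-0.5,0,0,0],[0,-0.6,0,0,0]]]'; python3 -m creep '[[[0,-0.6,0,0,0],[0,-0.6,0,0,0],[0,-0.6,0,0,0],[0,-0.3,0,0,0],[0,0,0,0,0]]]';python3 -m creep '[[[0,0,0,0,0],[0,0,0,0,0]]]';  python3 - <<'E'
from h import *
snap('side','s3');snap('scene','c3');snap('wrist','w3');go(.4843,.2167,.207,154)
for i in range(3):
  print(r.state()['force'])
  r.get_image('wrist')
crop('s3',180,60,320,260,4,'s3c')
E
```

```text
time_s: 4.38
tcp_pos: [0.4822, 0.216, 0.1589]
orientation: [0.689, -0.16, 0.158, -0.689]
force: [-1.0, 0.3, -3.7]
gripper_width: 0.0112
time_s: 4.8
tcp_pos: [0.4845, 0.2167, 0.2138]
orientation: [-0.688, 0.158, -0.16, 0.69]
force: [0.7, -0.1, -2.7]
gripper_width: 0.0109
time_s: 4.97
tcp_pos: [0.4823, 0.2161, 0.2101]
orientation: [0.689, -0.16, 0.158, -0.689]
force: [-0.5, -0.5, -3.3]
gripper_width: 0.0109
t 5.12 tcp [0.4824 0.2161 0.2099] yaw -26.0 w 0.0108 F [-0.17 -0.86 -3.85] T [-0.048  0.032  0.055] tilt [-0.0021 -1.     -0.0018]
turn units -0.0 shift(before turn axes) [0.06  0.116 0.056]
[-0.17337867 -0.85725021 -3.84530427]
[-0.57825299  0.20464387 -2.65865528]
[ 0.70329804  0.81746844 -2.49529491]
```

View pics/s3c.png

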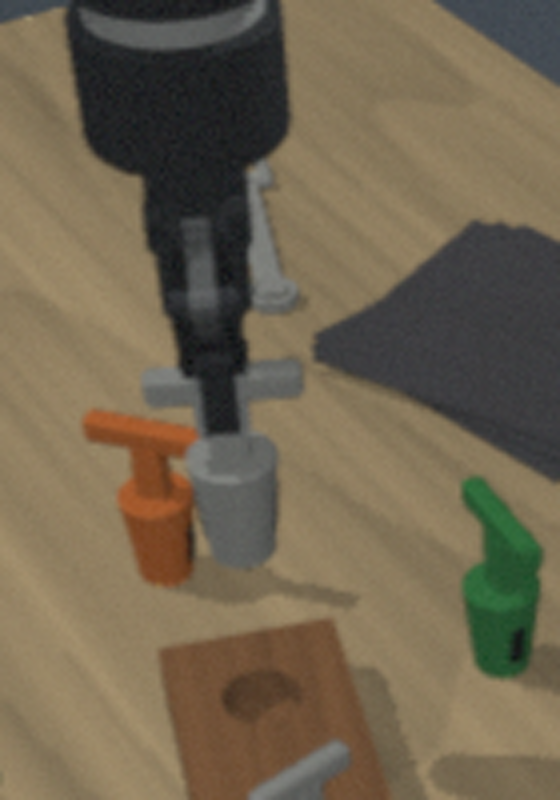

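View pics/w3.png

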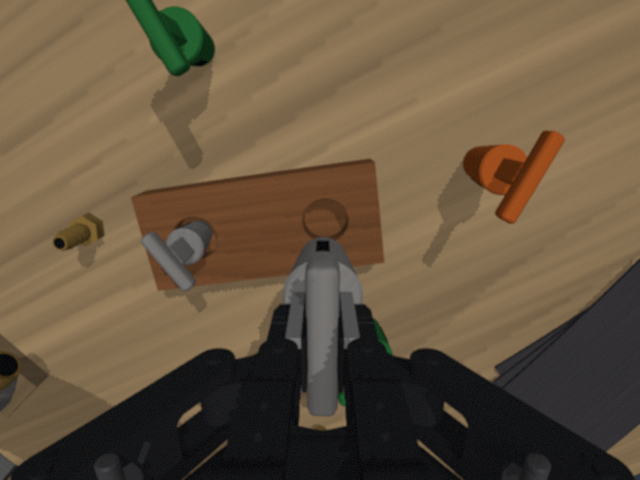

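View pics/c3.png

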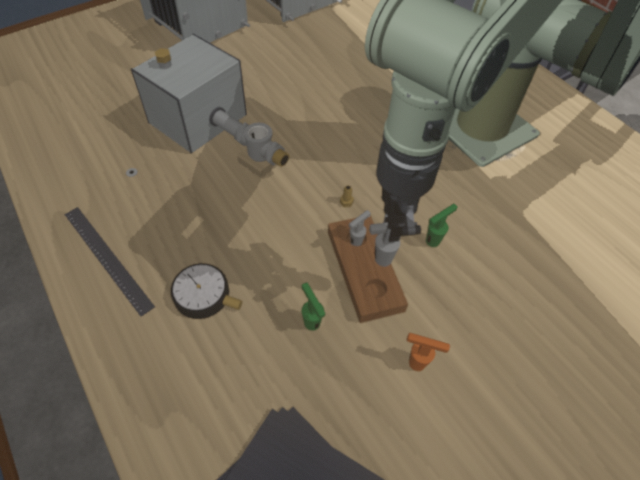

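```bash
python3 -m creep '[[[0,0,0,0.7,0],[0,0,0,1,0],[0,0,0,1,0],[0,0,0,1,0],[0,0,0,1,0]]]'; python3 -m creep '[[[0,0,0,1,0],[0,0,0,1,0],[0,0,0,1,0],[0,0,0,1,0],[0,0,0,0.96,0]]]'; python3 -m creep '[[[0,0,0,0,0],[0,0,0,0,0]]]';python3 - <<'E'
from h import *
np.set_printoptions(precision=4,suppress=True)
from scipy.optimize import least_squares
d=load('c3')
P=cloud(d,235,115,285,170); H=P[(abs(P[:,2]-.085)<.004)]
hull=cv2.convexHull(H[:,:2].astype(np.float32))[:,0]
f=least_squares(lambda q:np.hypot(hull[:,0]-q[0],hull[:,1]-q[1])-q[2],[*H[:,:2].mean(0),.029],loss='soft_l1',f_scale=.002).x
print('rim',f,len(H))
P=cloud(d,130,35,250,150);T=P[abs(P[:,2]-.15)<.004]; print(len(T),cv2.minAreaRect(T[:,:2].astype(np.float32)))
crop('c3',225,100,300,175,8,'c3c')
go(.491,-.1785,.21,-74.3)
E
```

```text
time_s: 5.68
tcp_pos: [0.4831, 0.2163, 0.211]
orientation: [0.642, -0.298, 0.297, -0.641]
force: [-0.2, 0.4, -2.3]
gripper_width: 0.0108
time_s: 6.1
tcp_pos: [0.4831, 0.2163, 0.211]
orientation: [0.563, -0.428, 0.428, -0.563]
force: [0.5, 0.3, -3.3]
gripper_width: 0.011
time_s: 6.27
tcp_pos: [0.4831, 0.2163, 0.2111]
orientation: [0.564, -0.427, 0.426, -0.564]
force: [-1.1, 0.1, -3.1]
gripper_width: 0.0112
rim [ 0.4924 -0.1781  0.0295] 329
3487 ((0.5487397313117981, -0.3757840394973755), (0.17389704287052155, 0.1544380933046341), 15.960655212402344)
t 6.27 tcp [0.4831 0.2163 0.2111] yaw -74.18 w 0.0112 F [-1.07  0.06 -3.06] T [-0.005 -0.003 -0.045] tilt [-0.     -1.     -0.0004]
turn units 0.02 shift(before turn axes) [15.28   0.044 -4.004]
```

View pics/c3c.png

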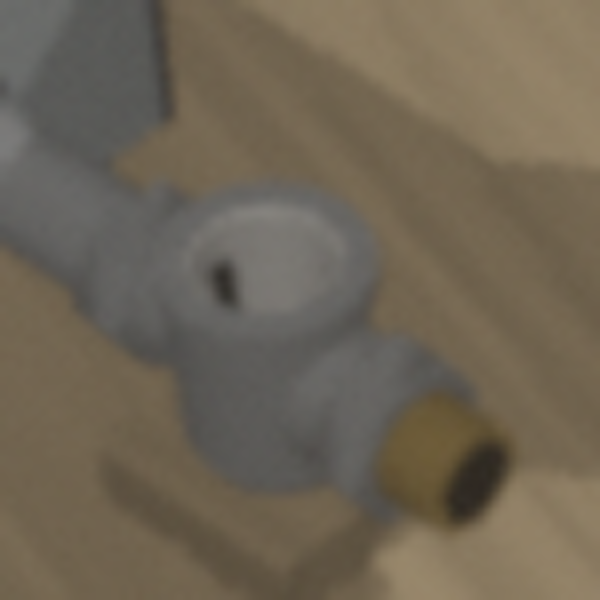

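```bash
python3 -m creep '[[[0.4,0,-0.1,0,0],[0.8,0,-0.2,0,0],[1,0,-0.26,0,0],[1,0,-0.26,0,0],[1,0,-0.26,0,0]]]'; python3 -m creep '[[[1,0,-0.26,0,0],[1,0,-0.26,0,0],[1,0,-0.26,0,0],[1,0,-0.26,0,0],[1,0,-0.26,0,0]]]'; python3 -m creep '[[[1,0,-0.26,0,0],[1,0,-0.26,0,0],[1,0,-0.26,0,0],[0.8,0,-0.26,0,0],[0.5,0,-0.26,0,0]]]'; python3 -m creep '[[[0,0,0,0,0],[0,0,0,0,0]]]';python3 - <<'E'
from h import *
np.set_printoptions(precision=4,suppress=True)
from scipy.optimize import least_squares
d=load('wrist0')
P=cloud(d,200,365,285,430); H=P[(abs(P[:,2]-.085)<.003)]
hull=cv2.convexHull(H[:,:2].astype(np.float32))[:,0]
f=least_squares(lambda q:np.hypot(hull[:,0]-q[0],hull[:,1]-q[1])-q[2],[*H[:,:2].mean(0),.029],loss='soft_l1',f_scale=.002).x
print('rim',f,len(H))
snap('side','s4');snap('scene','c4');snap('wrist','w4')
go(.4913,-.1783,.21,-74.3)
crop('s4',300,220,500,430,3.5,'s4c')
crop('c4',200,50,300,180,5,'c4c')
E
```

```text
time_s: 6.68
tcp_pos: [0.4854, 0.1063, 0.2113]
orientation: [0.564, -0.426, 0.427, -0.564]
force: [1.5, 0.1, -3.3]
gripper_width: 0.011
time_s: 7.1
tcp_pos: [0.4877, -0.0232, 0.2114]
orientation: [0.564, -0.427, 0.427, -0.564]
force: [0.8, -0.2, -3.4]
gripper_width: 0.0106
time_s: 7.52
tcp_pos: [0.4858, -0.1365, 0.2115]
orientation: [0.564, -0.427, 0.428, -0.563]
force: [-0.8, 0.7, -3.6]
gripper_width: 0.011
time_s: 7.68
tcp_pos: [0.4855, -0.1345, 0.2112]
orientation: [-0.563, 0.428, -0.427, 0.563]
force: [-0.4, 0.5, -3.2]
gripper_width: 0.0111
rim [ 0.4914 -0.1791  0.0293] 1536
t 7.83 tcp [ 0.4858 -0.1329  0.2112] yaw -74.24 w 0.0108 F [-0.15  0.14 -3.31] T [ 0.028 -0.008  0.034] tilt [-0.0005 -1.     -0.0002]
turn units 0.01 shift(before turn axes) [ 1.808  0.048 -0.28 ]
```

View pics/s4c.png

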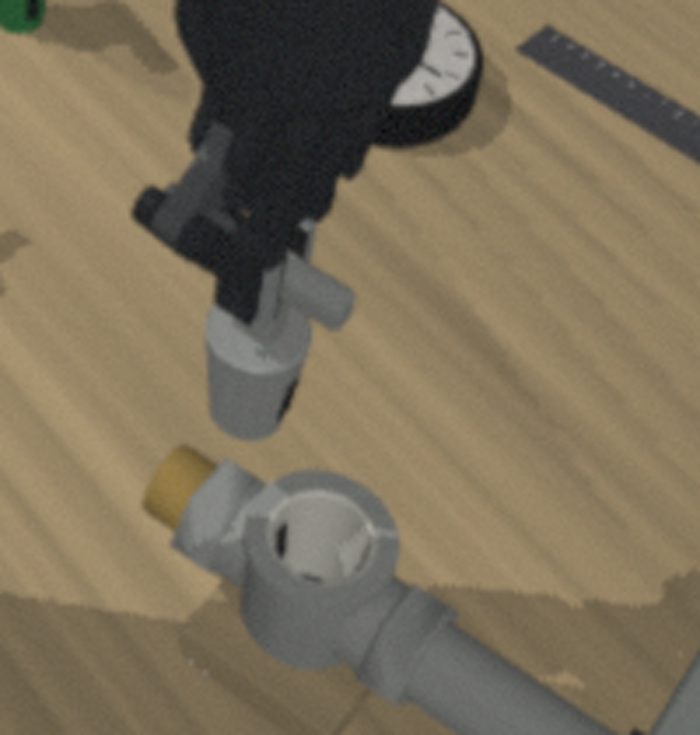

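View pics/c4c.png

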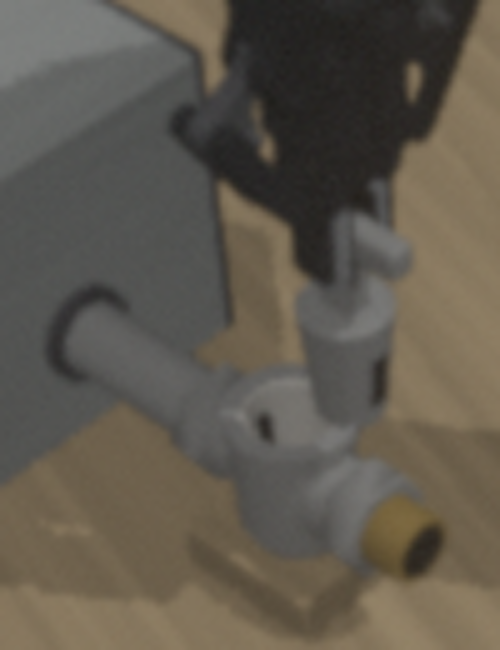

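View pics/w4.png

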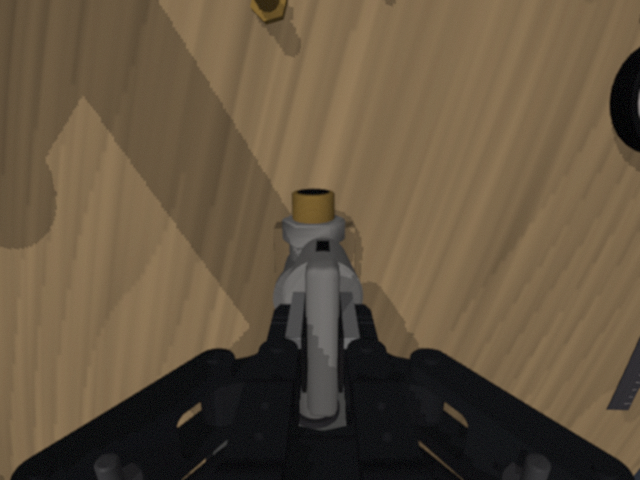

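```bash
python3 -m creep '[[[0.6,0,-0.1,0,0],[0.6,0,-0.1,0,0],[0.4,0,-0.06,0,0],[0.2,0.2,-0.02,0.01,0],[0,0.2,0,0,0]]]'; python3 -m creep '[[[0,0.1,0,0,0],[0,0,0,0,0],[0,0,0,0,0],[0,0,0,0,0]]]';python3 - <<'E'
from h import *
np.set_printoptions(precision=4,suppress=True)
snap('side','s5');snap('scene','c5')
go(.4914,-.1787,.21,-74.3)
crop('s5',320,260,460,430,4,'s5c')
crop('c5',200,70,300,180,6,'c5c')
E
```

```text
time_s: 8.25
tcp_pos: [0.492, -0.1793, 0.2013]
orientation: [-0.563, 0.427, -0.428, 0.563]
force: [-0.1, 1.1, -3.5]
gripper_width: 0.0109
time_s: 8.58
tcp_pos: [0.4914, -0.1781, 0.1987]
orientation: [-0.564, 0.427, -0.427, 0.564]
force: [0.2, -0.1, -3.0]
gripper_width: 0.0107
t 8.68 tcp [ 0.4916 -0.1784  0.199 ] yaw -74.32 w 0.0112 F [-0.41 -0.29 -4.59] T [-0.034 -0.011 -0.021] tilt [ 0.0002 -1.      0.0003]
turn units -0.0 shift(before turn axes) [ 0.008 -0.44  -0.008]
```

View pics/s5c.png

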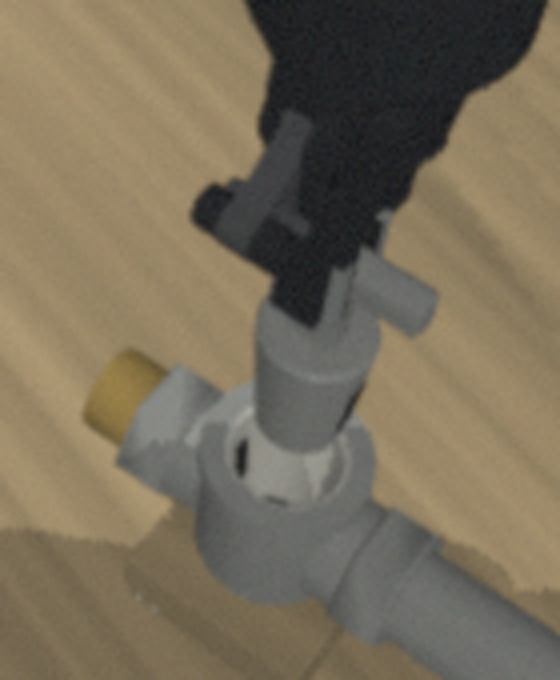

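View pics/c5c.png

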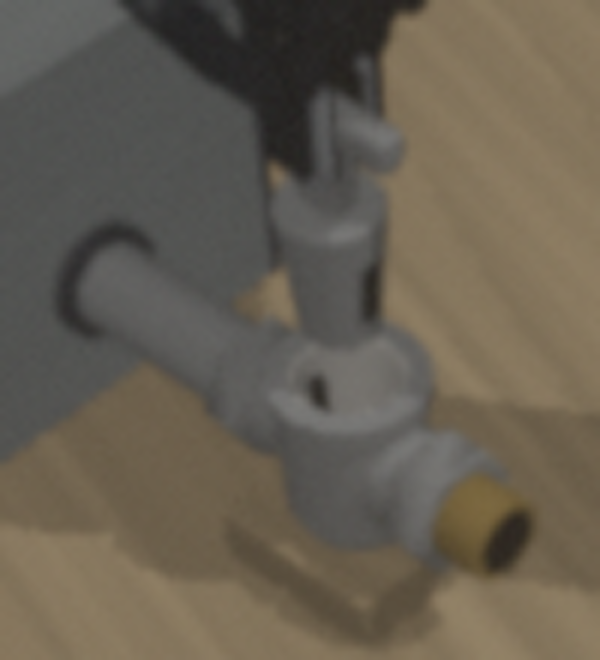

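Run:
```python
from h import *
a=np.linspace(0,2*np.pi,60)
def circ(x,y,z,R): return np.c_[x+R*np.cos(a),y+R*np.sin(a),0*a+z]
for t,b,s in (('s5',(320,260,460,430),4),('c5',(200,70,300,180),6)):
    d=load(t); im=cv2.imread(f'pics/{t}.png')[b[1]:b[3],b[0]:b[2]]; im=cv2.resize(im,None,fx=s,fy=s,interpolation=cv2.INTER_CUBIC)
    fz=.199-.092; x,y=.4916,-.1787
    for c,col in ((circ(x,y,fz,.014),(0,0,255)),(circ(x,y,fz+.05,.019),(0,0,255)),(circ(.4914,-.1787,.085,.029),(0,255,0)),(circ(.4914,-.1787,.085,.0185),(255,255,0))):
        p=(proj(d,c)-b[:2]+.5)*s; cv2.polylines(im,[p.round().astype(int)],True,col,1)
    cv2.imwrite(f'pics/o_{t}.png',im)
```

```text
(no output)
```

View pics/o_s5.png

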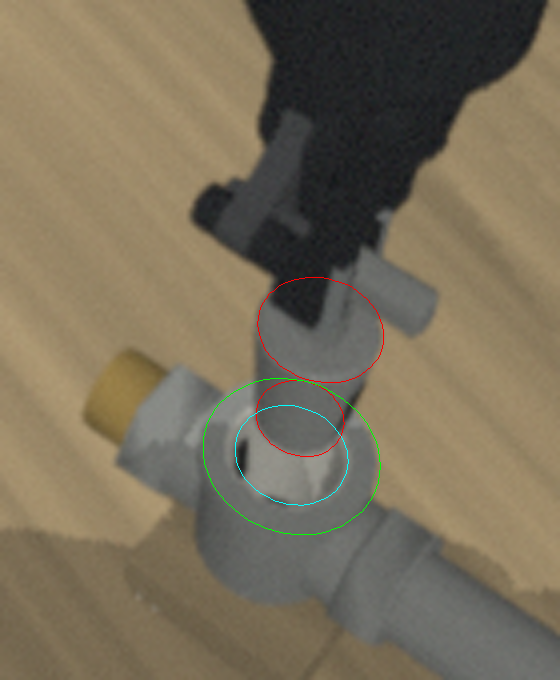

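View pics/o_c5.png

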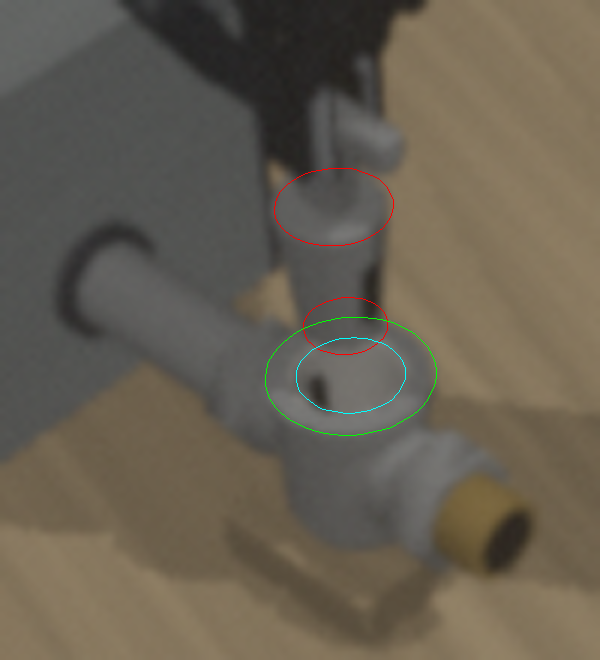

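```bash
python3 -m creep '[[[0,0.3,0,0,0],[0,0.3,0,0,0],[0,0.3,0,0,0],[0,0.3,0,0,0],[0,0.2,0,0,0]]]'; python3 -m creep '[[[0,0.2,0,0,0],[0,0,0,0,0],[0,0,0,0,0],[0,0,0,0,0]]]';python3 - <<'E'
from h import *
np.set_printoptions(precision=4,suppress=True)
snap('side','s6')
go(.4914,-.1787,.133,-74.3)
crop('s6',320,260,460,430,4,'s6c')
E
```

```text
time_s: 9.1
tcp_pos: [0.4905, -0.1783, 0.162]
orientation: [0.564, -0.428, 0.426, -0.563]
force: [0.1, 0.4, -3.6]
gripper_width: 0.0108
time_s: 9.43
tcp_pos: [0.4917, -0.1789, 0.159]
orientation: [-0.563, 0.427, -0.428, 0.563]
force: [-0.1, 0.9, -2.7]
gripper_width: 0.0106
t 9.48 tcp [ 0.4918 -0.1789  0.1592] yaw -74.35 w 0.0114 F [-0.53 -0.66 -3.99] T [ 0.003  0.002 -0.01 ] tilt [ 0.0007 -1.      0.0007]
turn units -0.01 shift(before turn axes) [-0.012  1.048 -0.012]
```

View pics/s6c.png

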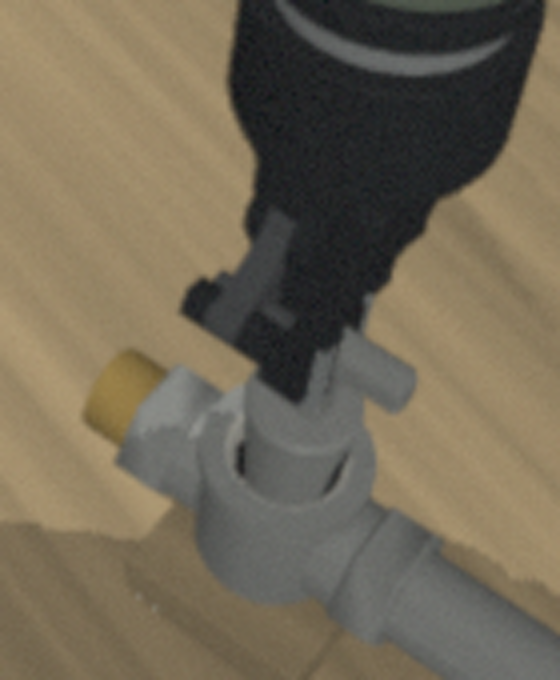

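```bash
python3 -m creep '[[[0,0.1,0,0,0],[0,0.1,0,0,0],[0,0.1,0,0,0],[0,0.1,0,0,0],[0,0,0,0,0]]]'; python3 -m creep '[[[0,0.08,0,0,0],[0,0.08,0,0,0],[0,0.04,0,0,0],[0,0,0,0,0],[0,0,0,0,0]]]';python3 - <<'E'
from h import *
snap('side','s7')
snap('scene','c7')
go(.4914,-.1787,.133,-74.3)
crop('s7',340,300,440,420,6,'s7c')
crop('c7',210,90,300,180,6,'c7c')
E
```

```text
time_s: 9.9
tcp_pos: [0.4909, -0.1784, 0.148]
orientation: [0.563, -0.428, 0.427, -0.563]
force: [0.6, 0.6, -3.5]
gripper_width: 0.0109
time_s: 10.32
tcp_pos: [0.4914, -0.1787, 0.1437]
orientation: [0.563, -0.427, 0.427, -0.563]
force: [0.4, 0.3, -2.9]
gripper_width: 0.011
t 10.42 tcp [ 0.4915 -0.1787  0.1439] yaw -74.35 w 0.011 F [ 0.38  0.94 -3.04] T [ 0.051  0.015 -0.014] tilt [-0.e+00 -1.e+00  1.e-04]
turn units -0.01 shift(before turn axes) [-0.     0.436 -0.004]
```

View pics/s7c.png

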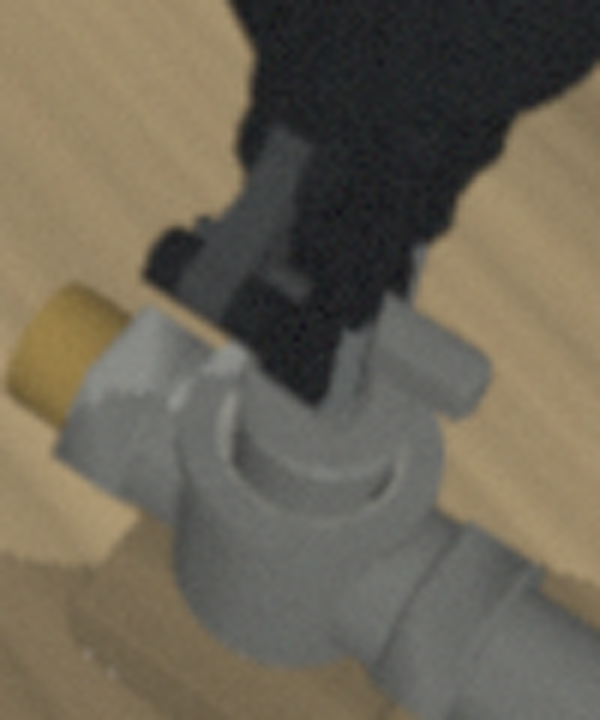

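View pics/c7c.png

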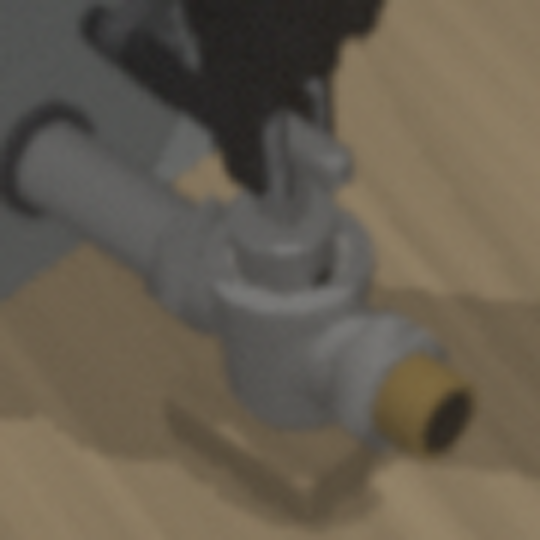

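```bash
python3 -m creep '[[[0,0.04,0,0,0],[0,0.04,0,0,0],[0,0.04,0,0,0],[0,0,0,0,0],[0,0,0,0,0]]]'
python3 - <<'E'
from h import *
snap('side','s8')
go(.4914,-.1787,.133,-74.3)
E
```

```text
time_s: 10.83
tcp_pos: [0.4913, -0.1786, 0.1406]
orientation: [-0.563, 0.427, -0.427, 0.563]
force: [-0.9, 0.6, -3.6]
gripper_width: 0.0106
t 10.88 tcp [ 0.4913 -0.1786  0.1406] yaw -74.35 w 0.0108 F [-0.71  1.64 -2.27] T [0.196 0.059 0.041] tilt [-5.e-04 -1.e+00 -2.e-04]
turn units -0.01 shift(before turn axes) [0.008 0.304 0.004]
```

```bash
python3 -m creep '[[[0,0.03,0,0,0],[0,0.01,0,0,0],[0,0,0,0,0],[0,0,0,0,0]]]'
python3 - <<'E'
from h import *
for i in range(4):
  s=r.state();print(s['tcp_pos'].round(4),s['force'].round(2),s['torque'].round(3)); r.get_image('side')
E
```

```text
time_s: 11.22
tcp_pos: [0.4913, -0.1786, 0.1397]
orientation: [-0.563, 0.427, -0.427, 0.563]
force: [-0.7, 2.0, -2.7]
gripper_width: 0.0108
[ 0.4913 -0.1786  0.1397] [-0.72  2.01 -2.69] [0.328 0.12  0.008]
[ 0.4913 -0.1786  0.1397] [-1.27  2.78 -2.93] [0.312 0.159 0.033]
[ 0.4913 -0.1785  0.1397] [-0.95  2.36 -3.24] [0.317 0.066 0.006]
[ 0.4913 -0.1786  0.1397] [-0.3   1.66 -2.95] [ 0.327  0.19  -0.053]
```

```bash
python3 -m creep '[[[-0.02,0,0,0,0],[0,0.02,0,0,0],[0,0.02,0,0,0],[0,0,0,0,0],[0,0,0,0,0]]]'
cat >> h.py <<'E'
def feel(n=6):
  F=[];T=[];p=[]
  for i in range(n):
    s=r.state();F.append(s['force']);T.append(s['torque']);p.append(s['tcp_pos']); r.get_image('side')
  R=Rot.from_quat(s['orientation']).as_matrix()
  F=np.mean(F,0);T=np.mean(T,0)
  print('t',round(s['time_s'],2),'tcp',np.mean(p,0).round(5),'F',F.round(2),'T',T.round(3),'| tool x',(F@R[:,0]).round(2),'tool z',(F@R[:,2]).round(2),'push',(F[2]+3.1).round(2),'yaw',np.degrees(np.arctan2(R[1,0],R[0,0])).round(2),'w',round(s['gripper_width'],4),'R2',R[2].round(4))
E
python3 -c "from h import *;feel()"
```

```text
time_s: 11.83
tcp_pos: [0.4913, -0.1783, 0.1388]
orientation: [0.563, -0.427, 0.427, -0.563]
force: [0.1, 1.1, -2.2]
gripper_width: 0.0108
t 12.08 tcp [ 0.4913  -0.17831  0.1388 ] F [-0.09  0.48 -3.05] T [0.159 0.084 0.009] | tool x -0.49 tool z 0.04 push 0.05 yaw -74.35 w 0.0109 R2 [ 2.e-04 -1.e+00  1.e-04]
```

```bash
python3 -m creep '[[[-0.01,0.02,0,0,0],[0,0.02,0,0,0],[0,0,0,0,0],[0,0,0,0,0]]]'; python3 -c "from h import *;feel(4)";python3 -m creep '[[[0,0.02,0,0,0],[0,0.02,0,0,0],[0,0,0,0,0],[0,0,0,0,0]]]'; python3 -c "from h import *;feel(4)"
```

```text
time_s: 12.47
tcp_pos: [0.4913, -0.1781, 0.1378]
orientation: [0.563, -0.427, 0.427, -0.563]
force: [0.3, 0.5, -3.7]
gripper_width: 0.0107
t 12.62 tcp [ 0.49127 -0.17809  0.13781] F [-0.03  0.35 -3.55] T [ 0.057  0.043 -0.004] | tool x -0.34 tool z 0.07 push -0.45 yaw -74.35 w 0.0108 R2 [ 2.e-04 -1.e+00  1.e-04]
time_s: 13.0
tcp_pos: [0.4912, -0.178, 0.1367]
orientation: [0.563, -0.427, 0.427, -0.563]
force: [0.2, 0.6, -3.2]
gripper_width: 0.0109
t 13.15 tcp [ 0.49123 -0.17801  0.13677] F [-0.03  0.25 -3.66] T [ 0.056  0.02  -0.015] | tool x -0.24 tool z 0.04 push -0.56 yaw -74.35 w 0.0109 R2 [ 0. -1.  0.]
```

```bash
sed -i 's/+3.1/+3.4/' h.py; python3 -m creep '[[[0,0.02,0,0,0],[0,0.02,0,0,0],[0,0,0,0,0],[0,0,0,0,0]]]'; python3 -c "from h import *;feel(4)";python3 -m creep '[[[0,0.02,0,0,0],[0,0.02,0,0,0],[0,0,0,0,0],[0,0,0,0,0]]]'; python3 -c "from h import *;feel(4)"
```

```text
time_s: 13.53
tcp_pos: [0.4912, -0.178, 0.1357]
orientation: [-0.563, 0.427, -0.427, 0.563]
force: [-0.5, -0.4, -3.1]
gripper_width: 0.011
t 13.68 tcp [ 0.49119 -0.17796  0.13574] F [ 0.32  0.26 -3.5 ] T [0.055 0.027 0.003] | tool x -0.16 tool z 0.38 push -0.1 yaw -74.35 w 0.0109 R2 [-0. -1.  0.]
time_s: 14.07
tcp_pos: [0.4912, -0.1779, 0.1347]
orientation: [-0.563, 0.427, -0.427, 0.563]
force: [0.0, 1.1, -3.8]
gripper_width: 0.0111
t 14.22 tcp [ 0.49116 -0.17791  0.13473] F [-0.1   0.47 -3.64] T [0.113 0.044 0.017] | tool x -0.48 tool z 0.03 push -0.24 yaw -74.35 w 0.0111 R2 [-2.e-04 -1.e+00 -1.e-04]
```

```bash
python3 -m creep '[[[-0.01,0.02,0,0,0],[0,0.02,0,0,0],[0,0,0,0,0],[0,0,0,0,0]]]'; python3 -c "from h import *;feel(4)";python3 -m creep '[[[0,0.02,0,0,0],[0,0.02,0,0,0],[0,0,0,0,0],[0,0,0,0,0]]]'; python3 -c "from h import *;feel(4)"; python3 -m creep '[[[0,0.02,0,0,0],[0,0.02,0,0,0],[0,0,0,0,0],[0,0,0,0,0]]]'; python3 -c "from h import *;feel(4)"
```

```text
time_s: 14.6
tcp_pos: [0.4911, -0.1778, 0.1337]
orientation: [0.563, -0.427, 0.427, -0.563]
force: [-0.8, 0.2, -4.1]
gripper_width: 0.0113
t 14.75 tcp [ 0.49114 -0.17777  0.13378] F [-0.49  0.74 -3.34] T [ 0.106  0.084 -0.033] | tool x -0.84 tool z -0.27 push 0.06 yaw -74.35 w 0.011 R2 [ 0. -1.  0.]
time_s: 15.13
tcp_pos: [0.4911, -0.1777, 0.1327]
orientation: [-0.563, 0.427, -0.427, 0.563]
force: [-0.8, 0.7, -3.4]
gripper_width: 0.011
t 15.28 tcp [ 0.49109 -0.17769  0.13273] F [-0.56  0.5  -3.11] T [0.155 0.044 0.009] | tool x -0.63 tool z -0.41 push 0.29 yaw -74.35 w 0.011 R2 [-2.e-04 -1.e+00 -1.e-04]
time_s: 15.67
tcp_pos: [0.4911, -0.1777, 0.1317]
orientation: [-0.563, 0.427, -0.427, 0.563]
force: [-1.1, 1.0, -3.2]
gripper_width: 0.011
t 15.82 tcp [ 0.4911  -0.17768  0.13177] F [-0.35  1.18 -2.88] T [ 0.236  0.122 -0.002] | tool x -1.23 tool z -0.02 push 0.52 yaw -74.35 w 0.011 R2 [-2.e-04 -1.e+00 -1.e-04]
```

```bash
python3 -m creep '[[[-0.02,0.02,0,0,0],[0,0.02,0,0,0],[0,0,0,0,0],[0,0,0,0,0]]]'; python3 -c "from h import *;feel(4)";python3 -m creep '[[[0,0.02,0,0,0],[0,0.02,0,0,0],[0,0,0,0,0],[0,0,0,0,0]]]'; python3 -c "from h import *;feel(4)"; python3 -m creep '[[[0,0.02,0,0,0],[0,0,0,0,0],[0,0,0,0,0]]]'; python3 -c "from h import *;feel(4)"
```

```text
time_s: 16.2
tcp_pos: [0.4911, -0.1775, 0.1309]
orientation: [0.564, -0.427, 0.427, -0.563]
force: [-0.9, -0.4, -1.6]
gripper_width: 0.0107
t 16.35 tcp [ 0.49109 -0.17752  0.13093] F [-0.75 -0.33 -1.7 ] T [ 0.022  0.205 -0.009] | tool x 0.11 tool z -0.81 push 1.7 yaw -74.35 w 0.0109 R2 [ 5.e-04 -1.e+00  1.e-04]
time_s: 16.73
tcp_pos: [0.4911, -0.1775, 0.13]
orientation: [0.564, -0.427, 0.427, -0.563]
force: [-0.7, -1.1, 1.1]
gripper_width: 0.0107
t 16.88 tcp [ 0.49113 -0.17749  0.13   ] F [-0.81 -0.89  0.46] T [-0.111  0.347 -0.027] | tool x 0.64 tool z -1.03 push 3.86 yaw -74.35 w 0.0107 R2 [ 5.e-04 -1.e+00  2.e-04]
time_s: 17.18
tcp_pos: [0.4912, -0.1774, 0.1295]
orientation: [0.563, -0.427, 0.427, -0.563]
force: [-1.7, -2.0, 1.9]
gripper_width: 0.0111
t 17.33 tcp [ 0.49116 -0.17745  0.12951] F [-1.66 -1.27  1.56] T [-0.192  0.392  0.032] | tool x 0.77 tool z -1.94 push 4.96 yaw -74.35 w 0.0109 R2 [ 5.e-04 -1.e+00  2.e-04]
```

```bash
python3 -m creep '[[[0.01,0.02,-0.02,0,0],[0,0.01,0,0,0],[0,0,0,0,0],[0,0,0,0,0]]]'; python3 -c "from h import *;feel(4)";python3 -m creep '[[[0,0.02,0,0,0],[0,0.01,0,0,0],[0,0,0,0,0],[0,0,0,0,0]]]'; python3 -c "from h import *;feel(4)"
```

```text
time_s: 17.72
tcp_pos: [0.4911, -0.1776, 0.1289]
orientation: [-0.563, 0.427, -0.428, 0.564]
force: [-0.9, 0.9, 5.1]
gripper_width: 0.011
t 17.87 tcp [ 0.49107 -0.17758  0.12889] F [-0.49  0.65  4.74] T [ 0.139  0.16  -0.018] | tool x -0.75 tool z -0.29 push 8.14 yaw -74.35 w 0.0112 R2 [ 3.0e-04 -1.0e+00  1.1e-03]
time_s: 18.25
tcp_pos: [0.4911, -0.1776, 0.1282]
orientation: [-0.563, 0.427, -0.428, 0.564]
force: [0.1, 1.5, 5.4]
gripper_width: 0.0106
t 18.4 tcp [ 0.49107 -0.1776   0.12825] F [0.21 1.72 5.92] T [ 0.238  0.145 -0.004] | tool x -1.6 tool z 0.67 push 9.32 yaw -74.35 w 0.011 R2 [ 4.0e-04 -1.0e+00  1.1e-03]
```

Run:
```python
from h import *
snap('side','s9');snap('scene','c9')
crop('s9',340,300,440,420,6,'s9c')
crop('c9',210,90,300,180,6,'c9c')
```

```text
(no output)
```

View pics/s9c.png

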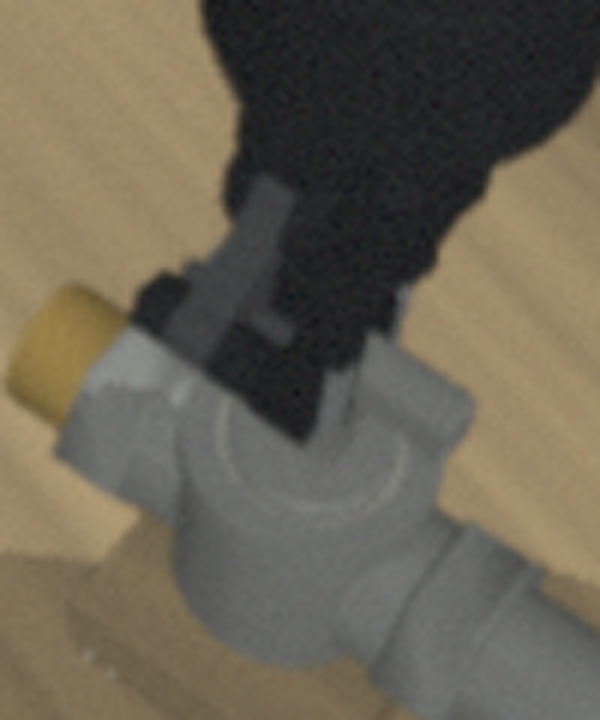

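View pics/c9c.png

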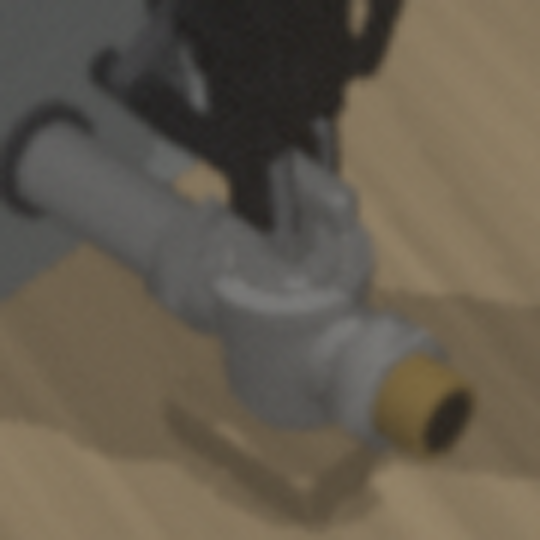

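```bash
python3 -m creep '[[[-0.01,0.02,0.01,0,0],[0,0.01,0,0,0],[0,0,0,0,0],[0,0,0,0,0]]]'; python3 -c "from h import *;feel(4)";python3 -m creep '[[[0,0.02,0,0,0],[0,0,0,0,0],[0,0,0,0,0]]]'; python3 -c "from h import *;feel(4)"
```

```text
time_s: 18.88
tcp_pos: [0.4911, -0.1775, 0.1278]
orientation: [-0.563, 0.427, -0.428, 0.563]
force: [-0.7, 1.3, 7.8]
gripper_width: 0.0107
t 19.03 tcp [ 0.49113 -0.17755  0.12779] F [-1.09  0.65  7.48] T [0.164 0.385 0.007] | tool x -0.92 tool z -0.87 push 10.88 yaw -74.34 w 0.0109 R2 [ 7.e-04 -1.e+00  6.e-04]
time_s: 19.33
tcp_pos: [0.4912, -0.1775, 0.1274]
orientation: [-0.563, 0.427, -0.428, 0.563]
force: [-2.6, 1.5, 8.2]
gripper_width: 0.0105
t 19.48 tcp [ 0.49115 -0.17755  0.12743] F [-1.81  1.05  8.05] T [0.165 0.408 0.001] | tool x -1.49 tool z -1.46 push 11.45 yaw -74.34 w 0.0108 R2 [ 7.e-04 -1.e+00  6.e-04]
```

```bash
python3 -m creep '[[[-0.01,0.02,-0.01,0,0],[0,0.01,0,0,0],[0,0,0,0,0],[0,0,0,0,0]]]'; python3 -c "from h import *;feel(4)";python3 -m creep '[[[-0.01,0.02,-0.01,0,0],[0,0,0,0,0],[0,0,0,0,0]]]'; python3 -c "from h import *;feel(4)"
```

```text
time_s: 19.87
tcp_pos: [0.4911, -0.1776, 0.1272]
orientation: [-0.563, 0.427, -0.428, 0.563]
force: [-2.4, 1.1, 9.8]
gripper_width: 0.011
t 20.02 tcp [ 0.49114 -0.17756  0.12716] F [-2.04  1.13  9.79] T [0.237 0.478 0.017] | tool x -1.62 tool z -1.65 push 13.19 yaw -74.34 w 0.0109 R2 [ 0.0013 -1.      0.0011]
time_s: 20.32
tcp_pos: [0.4911, -0.1775, 0.1269]
orientation: [-0.563, 0.426, -0.428, 0.564]
force: [-2.5, 0.5, 10.5]
gripper_width: 0.0108
t 20.47 tcp [ 0.4911  -0.17753  0.12689] F [-1.71  1.01 10.31] T [0.217 0.423 0.012] | tool x -1.41 tool z -1.36 push 13.71 yaw -74.34 w 0.0109 R2 [ 0.0018 -1.      0.0017]
```

```bash
python3 -m creep '[[[-0.01,0.02,-0.02,0,0],[0,0.02,0,0,0],[0,0,0,0,0],[0,0,0,0,0]]]'; python3 -c "from h import *;feel(4)";python3 -m creep '[[[0,0.02,-0.01,0,0],[0,0,0,0,0],[0,0,0,0,0]]]'; python3 -c "from h import *;feel(4)"
```

```text
time_s: 20.85
tcp_pos: [0.491, -0.1775, 0.1264]
orientation: [-0.563, 0.426, -0.428, 0.564]
force: [-1.1, 0.5, 12.1]
gripper_width: 0.0113
t 21.0 tcp [ 0.49104 -0.17754  0.12645] F [-1.29  0.7  12.14] T [ 0.268  0.428 -0.006] | tool x -0.99 tool z -1.02 push 15.54 yaw -74.34 w 0.0114 R2 [ 0.0024 -1.      0.0026]
time_s: 21.3
tcp_pos: [0.491, -0.1776, 0.1262]
orientation: [-0.563, 0.426, -0.429, 0.564]
force: [-0.8, 2.5, 13.8]
gripper_width: 0.0108
t 21.45 tcp [ 0.49103 -0.17757  0.12621] F [-1.2   2.18 13.82] T [ 0.323  0.426 -0.017] | tool x -2.39 tool z -0.52 push 17.22 yaw -74.35 w 0.011 R2 [ 0.0025 -1.      0.0032]
```

```bash
python3 -m creep '[[[-0.01,0.01,0,0,0],[0,0.01,0,0,0],[0,0,0,0,0],[0,0,0,0,0]]]'; python3 -c "from h import *;feel(6)"
```

```text
time_s: 21.83
tcp_pos: [0.491, -0.1775, 0.126]
orientation: [-0.563, 0.426, -0.429, 0.564]
force: [-0.7, 1.9, 14.1]
gripper_width: 0.0109
t 22.08 tcp [ 0.49104 -0.17753  0.12602] F [-1.43  1.76 14.97] T [0.333 0.56  0.007] | tool x -2.03 tool z -0.86 push 18.37 yaw -74.34 w 0.0109 R2 [ 0.003  -1.      0.0031]
```

```bash
python3 -m creep '[[[0,0.02,0,0,0],[0,0.005,0,0,0],[0,0,0,0,0],[0,0,0,0,0]]]'; python3 -c "from h import *;feel(8)"
```

```text
time_s: 22.47
tcp_pos: [0.4911, -0.1775, 0.1257]
orientation: [-0.563, 0.426, -0.429, 0.564]
force: [-2.3, 2.0, 17.0]
gripper_width: 0.0108
t 22.82 tcp [ 0.49106 -0.17753  0.12567] F [-2.5   2.13 16.56] T [ 0.396  0.662 -0.014] | tool x -2.68 tool z -1.78 push 19.96 yaw -74.34 w 0.0112 R2 [ 0.003  -1.      0.0031]
```

```bash
python3 -m creep '[[[0,0.009,0,0,0],[0,0,0,0,0],[0,0,0,0,0],[0,0,0,0,0],[0,0,0,0,0]]]'; python3 -c "from h import *;feel(8)"
```

```text
time_s: 23.28
tcp_pos: [0.4911, -0.1775, 0.1256]
orientation: [-0.563, 0.426, -0.429, 0.564]
force: [-2.7, 1.9, 16.9]
gripper_width: 0.011
t 23.63 tcp [ 0.49106 -0.17754  0.12556] F [-2.61  1.99 17.1 ] T [0.403 0.7   0.008] | tool x -2.57 tool z -1.92 push 20.5 yaw -74.34 w 0.0107 R2 [ 0.003  -1.      0.0031]
```

```bash
python3 -m creep '[[[0,-0.02,0,0,0],[0,-0.02,0,0,0],[0,0,0,0,0],[0,0,0,0,0]]]'; python3 -c "from h import *;feel(4)"
```

```text
time_s: 24.02
tcp_pos: [0.491, -0.1775, 0.1256]
orientation: [-0.563, 0.426, -0.429, 0.564]
force: [-0.2, 1.3, 11.6]
gripper_width: 0.011
t 24.17 tcp [ 0.491  -0.1775  0.1256] F [-0.18  1.26 11.78] T [ 0.213  0.288 -0.   ] | tool x -1.23 tool z 0.2 push 15.18 yaw -74.34 w 0.0112 R2 [ 0.0029 -1.      0.0032]
```

```bash
python3 -m creep '[[[0,-0.02,0,0,0],[0,-0.02,0,0,0],[0,0,0,0,0],[0,0,0,0,0]]]'; python3 -c "from h import *;feel(4)"
```

```text
time_s: 24.55
tcp_pos: [0.4909, -0.1775, 0.1258]
orientation: [-0.563, 0.426, -0.429, 0.564]
force: [1.2, 0.4, 7.8]
gripper_width: 0.0111
t 24.7 tcp [ 0.49093 -0.17747  0.12576] F [1.48 0.56 7.36] T [ 0.044 -0.084  0.026] | tool x -0.12 tool z 1.6 push 10.76 yaw -74.35 w 0.0107 R2 [ 0.0028 -1.      0.0032]
```

```bash
python3 -m creep '[[[0,-0.02,0.01,0,0],[0,0,0,0,0],[0,0,0,0,0]]]'; python3 -c "from h import *;feel(4);print(r.state()['q'].round(3))"
```

```text
time_s: 25.0
tcp_pos: [0.4909, -0.1774, 0.1259]
orientation: [-0.563, 0.426, -0.429, 0.564]
force: [1.8, -1.1, 5.8]
gripper_width: 0.0107
t 25.15 tcp [ 0.49092 -0.17742  0.12589] F [ 2.07 -0.69  5.64] T [-0.099 -0.205  0.047] | tool x 1.23 tool z 1.82 push 9.04 yaw -74.35 w 0.011 R2 [ 0.0027 -1.      0.0027]
[-0.513  0.242  1.793  0.     1.103 -0.786]
```

```bash
python3 -m creep '[[[0,0,0.01,0.5,0],[0,0,0,0.5,0],[0,0,0,0.5,0],[0,0,0,0.5,0],[0,0,0,0,0]]]'; python3 -c "from h import *;feel(4);print(r.state()['q'].round(3))"
```

```text
time_s: 25.62
tcp_pos: [0.4911, -0.1774, 0.1262]
orientation: [-0.523, 0.474, -0.476, 0.524]
force: [0.8, -0.3, 8.0]
gripper_width: 0.0111
t 25.77 tcp [ 0.49111 -0.17743  0.1262 ] F [ 0.96 -0.32  8.17] T [-0.01  -0.128  0.013] | tool x 0.43 tool z 0.95 push 11.57 yaw -84.36 w 0.0113 R2 [ 0.0022 -1.      0.0031]
[-0.512  0.242  1.792 -0.     1.104 -0.611]
```

```bash
python3 -m creep '[[[0,-0.01,0,0.5,0],[0,-0.01,0,0.5,0],[0,0,0,0.5,0],[0,0,0,0.5,0],[0,0,0,0,0]]]'; python3 -c "from h import *;feel(4)"
```

```text
time_s: 26.23
tcp_pos: [0.4914, -0.1774, 0.1266]
orientation: [0.48, -0.518, 0.52, -0.481]
force: [2.9, -0.3, 5.3]
gripper_width: 0.0109
t 26.38 tcp [ 0.49138 -0.17735  0.12658] F [ 2.21 -0.31  6.36] T [-0.053 -0.285 -0.082] | tool x 0.15 tool z 2.26 push 9.76 yaw -94.38 w 0.0108 R2 [ 0.0014 -1.      0.0041]
```

```bash
python3 -m creep '[[[0,0,0.02,0.5,0],[0,0,0,0.5,0],[0,0,0.01,0.5,0],[0,0,0,0.5,0],[0,0,0,0,0]]]'; python3 -c "from h import *;feel(4)"
```

```text
time_s: 26.85
tcp_pos: [0.4918, -0.1773, 0.1266]
orientation: [0.433, -0.558, 0.56, -0.434]
force: [0.9, 0.1, 7.3]
gripper_width: 0.0111
t 27.0 tcp [ 0.49176 -0.17728  0.12655] F [1.1  0.15 7.46] T [-0.007 -0.109 -0.075] | tool x -0.41 tool z 1.05 push 10.86 yaw -104.37 w 0.0107 R2 [ 6.0e-04 -1.0e+00  3.3e-03]
```

```bash
python3 -m creep '[[[0,-0.01,0.02,0.5,0],[0,0,0,0.5,0],[0,0,0.01,0.5,0],[0,0,0,0.5,0],[0,0,0,0.5,0]]]';  python3 -m creep '[[[0,0,0,0.5,0],[0,0,0,0,0],[0,0,0,0,0]]]'; python3 -c "from h import *;feel(4)
snap('side','s10');crop('s10',340,300,440,420,6,'s10c')"
```

```text
time_s: 27.47
tcp_pos: [0.4921, -0.1775, 0.1265]
orientation: [0.369, -0.602, 0.604, -0.37]
force: [1.4, -0.5, 6.7]
gripper_width: 0.0111
time_s: 27.72
tcp_pos: [0.4923, -0.1775, 0.1267]
orientation: [0.357, -0.609, 0.611, -0.357]
force: [1.2, -0.3, 7.3]
gripper_width: 0.0108
t 27.87 tcp [ 0.49225 -0.17753  0.12665] F [ 0.97 -0.36  7.33] T [-0.008 -0.051  0.038] | tool x -0.16 tool z 1.04 push 10.73 yaw -119.35 w 0.0111 R2 [ 1.0e-04 -1.0e+00  2.8e-03]
```

View pics/s10c.png

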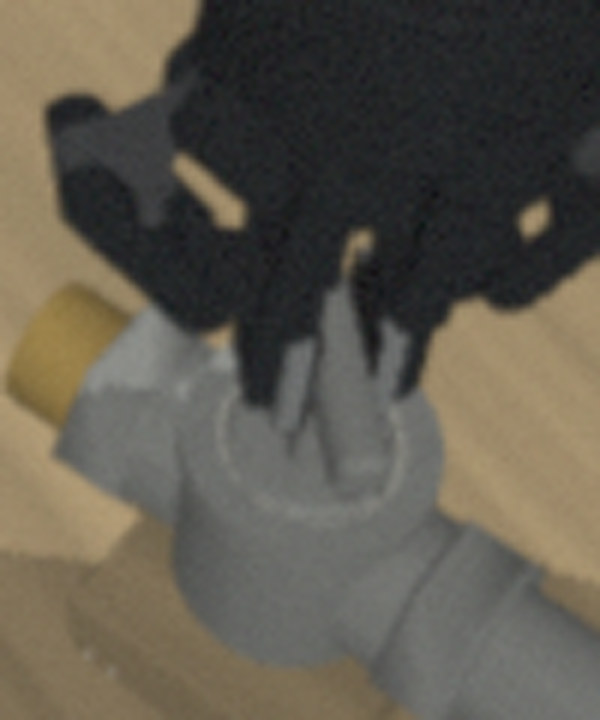

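```bash
python3 -m creep '[[[0,0,0,-0.5,0],[0,0,0,-0.5,0],[0,0,-0.01,-0.5,0],[0,0,0,-0.5,0],[0,0,-0.01,-0.5,0]]]';  python3 -c "from h import *;feel(3)";  python3 -m creep '[[[0,0,0,-0.5,0],[0,0,-0.01,-0.5,0],[0,0,0,-0.5,0],[0,0,-0.01,-0.5,0],[0,0,0,0,0]]]';  python3 -c "from h import *;feel(3)"
```

```text
time_s: 28.38
tcp_pos: [0.4918, -0.1774, 0.1266]
orientation: [0.422, -0.566, 0.568, -0.422]
force: [1.9, -0.8, 6.7]
gripper_width: 0.0111
t 28.48 tcp [ 0.49181 -0.17735  0.12662] F [ 1.03 -0.84  6.61] T [-0.004 -0.143  0.071] | tool x 0.51 tool z 1.25 push 10.01 yaw -106.79 w 0.0111 R2 [ 7.0e-04 -1.0e+00  2.9e-03]
time_s: 28.95
tcp_pos: [0.4915, -0.1773, 0.1267]
orientation: [0.469, -0.527, 0.53, -0.47]
force: [1.9, 0.1, 6.0]
gripper_width: 0.0107
t 29.05 tcp [ 0.49155 -0.17734  0.12676] F [ 1.74 -0.02  6.76] T [-0.07  -0.138  0.11 ] | tool x -0.17 tool z 1.75 push 10.16 yaw -96.83 w 0.0108 R2 [ 0.0014 -1.      0.0032]
```

```bash
python3 -m creep '[[[0,0,0,-0.5,0],[0,0,0,-0.5,0],[0,0,-0.01,-0.5,0],[0,0,0,-0.5,0],[0,0,0,-0.5,0]]]';  python3 -c "from h import *;feel(3)";  python3 -m creep '[[[0,0,0,-0.5,0],[0,0,-0.01,-0.5,0],[0,0,0,-0.5,0],[0,0,0,-0.5,0],[0,0,0,0,0]]]';  python3 -c "from h import *;feel(4)
snap('side','s11');snap('scene','c11');snap('wrist','w11');crop('s11',340,300,440,420,6,'s11c')
crop('c11',210,90,300,180,6,'c11c')"
```

```text
time_s: 29.52
tcp_pos: [0.4911, -0.1774, 0.1267]
orientation: [-0.524, 0.473, -0.475, 0.525]
force: [2.0, -1.1, 7.2]
gripper_width: 0.0111
t 29.62 tcp [ 0.49115 -0.17735  0.12668] F [ 1.38 -0.44  7.3 ] T [-0.088 -0.105  0.074] | tool x 0.59 tool z 1.35 push 10.7 yaw -84.28 w 0.011 R2 [ 0.002  -1.      0.0025]
time_s: 30.08
tcp_pos: [0.491, -0.1774, 0.1268]
orientation: [-0.564, 0.426, -0.428, 0.564]
force: [0.6, -0.5, 6.5]
gripper_width: 0.011
t 30.23 tcp [ 0.49095 -0.17742  0.12677] F [0.95 0.07 6.91] T [-0.072 -0.068  0.095] | tool x 0.2 tool z 0.95 push 10.31 yaw -74.34 w 0.0112 R2 [ 0.0025 -1.      0.0021]
```

View pics/s11c.png

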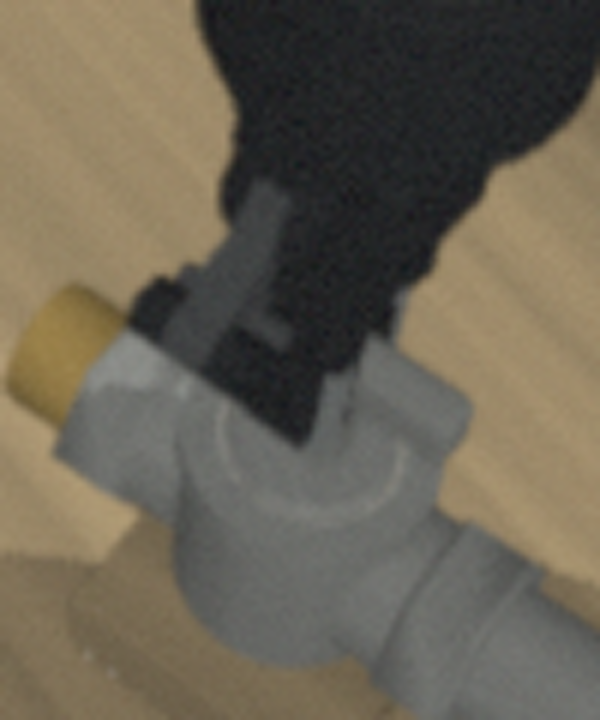

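View pics/w11.png

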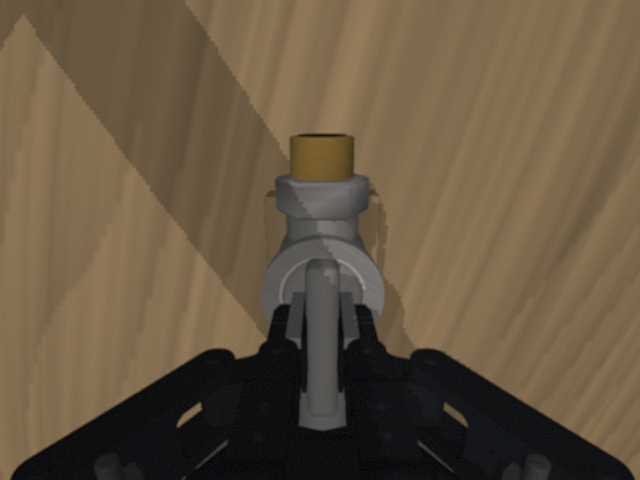

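```bash
python3 -m creep '[[[0,-0.02,0.01,0,0],[0,-0.02,0.01,0,0],[0,0,0,0,0],[0,0,0,0,0]]]';  python3 -c "from h import *;feel(4)"
```

```text
time_s: 30.77
tcp_pos: [0.4909, -0.1773, 0.127]
orientation: [0.564, -0.426, 0.428, -0.563]
force: [2.8, -3.0, 2.9]
gripper_width: 0.011
t 30.92 tcp [ 0.49093 -0.17726  0.127  ] F [ 2.76 -3.75  3.03] T [-0.743 -0.445  0.014] | tool x 4.36 tool z 1.65 push 6.43 yaw -74.36 w 0.0107 R2 [ 0.002  -1.      0.0012]
```

```bash
python3 -m creep '[[[0.02,0,0.01,0,0],[0.01,0,0.01,0,0],[0,0,0,0,0],[0,0,0,0,0]]]';  python3 -c "from h import *;feel(4)"
```

```text
time_s: 31.3
tcp_pos: [0.491, -0.1773, 0.127]
orientation: [0.564, -0.427, 0.427, -0.563]
force: [1.9, -3.0, 5.7]
gripper_width: 0.0109
t 31.45 tcp [ 0.49103 -0.17731  0.127  ] F [ 2.   -3.23  5.34] T [-0.665 -0.243 -0.002] | tool x 3.65 tool z 1.06 push 8.74 yaw -74.35 w 0.011 R2 [ 6.e-04 -1.e+00 -0.e+00]
```

```bash
python3 -m creep '[[[0.02,-0.01,0.01,0,0],[0.01,-0.01,0,0,0],[0,0,0,0,0],[0,0,0,0,0]]]';  python3 -c "from h import *;feel(4)"
```

```text
time_s: 31.83
tcp_pos: [0.4911, -0.1774, 0.1271]
orientation: [-0.563, 0.428, -0.427, 0.563]
force: [1.0, -2.5, 4.7]
gripper_width: 0.0106
t 31.98 tcp [ 0.4911  -0.17744  0.12705] F [ 0.74 -1.9   5.09] T [-0.362 -0.075 -0.014] | tool x 2.02 tool z 0.2 push 8.49 yaw -74.35 w 0.0111 R2 [-7.e-04 -1.e+00 -5.e-04]
```

```bash
python3 -m creep '[[[0.02,-0.01,0,0,0],[0.01,-0.01,0,0,0],[0,0,0,0,0],[0,0,0,0,0]]]';  python3 -c "from h import *;feel(4)"
```

```text
time_s: 32.37
tcp_pos: [0.4911, -0.1777, 0.1271]
orientation: [-0.563, 0.428, -0.427, 0.564]
force: [1.4, 0.1, 2.0]
gripper_width: 0.011
t 32.52 tcp [ 0.49113 -0.17766  0.12713] F [1.37 1.4  2.18] T [ 0.261 -0.164  0.002] | tool x -0.99 tool z 1.69 push 5.58 yaw -74.35 w 0.0109 R2 [-1.8e-03 -1.0e+00 -7.0e-04]
```

```bash
python3 -m creep '[[[0,0,0,0,0.4],[0,0,0,0,0.6],[0,0,0,0,0.6],[0,0,0,0,0.6],[0,0,0,0,0.6]]]';  python3 -c "from h import *;feel(3)
snap('side','s12');snap('scene','c12');snap('wrist','w12');crop('s12',340,300,440,420,6,'s12c')"
```

```text
time_s: 32.98
tcp_pos: [0.4913, -0.1785, 0.1275]
orientation: [0.564, -0.427, 0.427, -0.563]
force: [0.3, -0.2, 0.3]
gripper_width: 0.0508
t 33.08 tcp [ 0.49142 -0.1785   0.12753] F [ 0.15 -0.05  0.02] T [ 0.002 -0.006 -0.001] | tool x 0.09 tool z 0.13 push 3.42 yaw -74.35 w 0.0513 R2 [-0.e+00 -1.e+00 -2.e-04]
```

View pics/s12c.png

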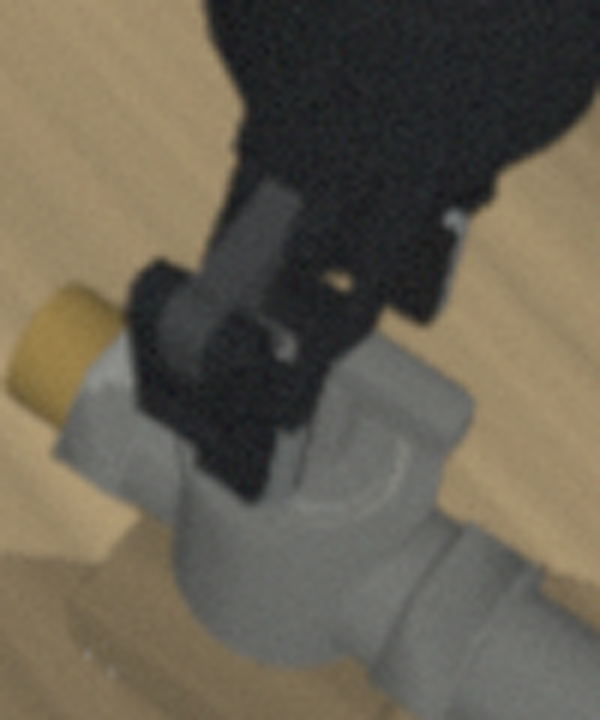

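View pics/w12.png

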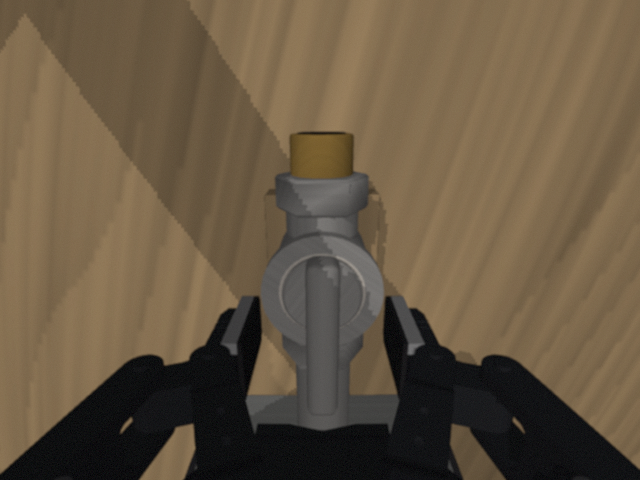

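Released; the plug stands still and in line with the pipe. Retreat straight up and check.

```bash
python3 -m creep '[[[0,-0.3,0,0,0.6],[0,-0.5,0,0,0.6],[0,-1,0,0,0.6],[0,-1,0,0,0.6],[0,-1,0,0,0.6]]]';python3 -m creep '[[[0,-1,0,0,0.6],[-0.5,-0.5,0,0,1],[-1,0,0,0,1],[-1,0,0,0,1],[-1,0,0,0,1]]]'; python3 -m creep '[[[-1,0,0,0,1],[0,0,0,0,1],[0,0,0,0,1]]]'
python3 - <<'E'
from h import *
np.set_printoptions(precision=4,suppress=True)
snap('side','s13');snap('scene','c13');snap('wrist','w13');crop('s13',330,300,450,420,5,'s13c');crop('c13',210,90,300,180,6,'c13c')
print(r.state()['tcp_pos'])
for t,b in (('s13',(345,310,440,400)),('c13',(225,100,300,170)),('w13',(200,200,460,479))):
    P=cloud(load(t),*b);q=np.hypot(P[:,0]-.4912,P[:,1]+.1783)
    H=P[(q<.04)&(P[:,2]>.118)&(P[:,2]<.16)]
    if len(H)>20: print(t,handle(H),np.percentile(H[:,2],[50,95]))
E
```

```text
time_s: 33.7
tcp_pos: [0.4914, -0.1783, 0.224]
orientation: [0.563, -0.427, 0.427, -0.563]
force: [0.1, -1.1, 0.6]
gripper_width: 0.0512
time_s: 34.12
tcp_pos: [0.4679, -0.0936, 0.2614]
orientation: [-0.563, 0.427, -0.428, 0.563]
force: [0.8, 0.9, 0.4]
gripper_width: 0.0853
time_s: 34.37
tcp_pos: [0.4611, -0.0693, 0.2609]
orientation: [-0.564, 0.426, -0.427, 0.564]
force: [0.9, -1.1, -0.0]
gripper_width: 0.0855
[ 0.4617 -0.0709  0.2606]
s13 ((0.48973897099494934, -0.17823316156864166), (0.012739728204905987, 0.06434909254312515), 16.580764770507812, array([ 0.4885, -0.1804], dtype=float32), np.float64(105.80388232207682), np.float64(-0.030368397772218624), np.float64(0.03399341511963138), 599) [0.1282 0.1304]
c13 ((0.49300965666770935, -0.17837752401828766), (0.013644188642501831, 0.06664032489061356), 17.064327239990234, array([ 0.4936, -0.1755], dtype=float32), np.float64(106.21948511129575), np.float64(-0.03586185917251714), np.float64(0.030753426453916693), 222) [0.1279 0.131 ]
w13 ((0.49096307158470154, -0.17816074192523956), (0.010760316625237465, 0.0641912966966629), 15.933844566345215, array([ 0.4901, -0.1745], dtype=float32), np.float64(105.6371988578665), np.float64(-0.03586183435624165), np.float64(0.02832543830451489), 1000) [0.1292 0.1303]
```

View pics/s13c.png

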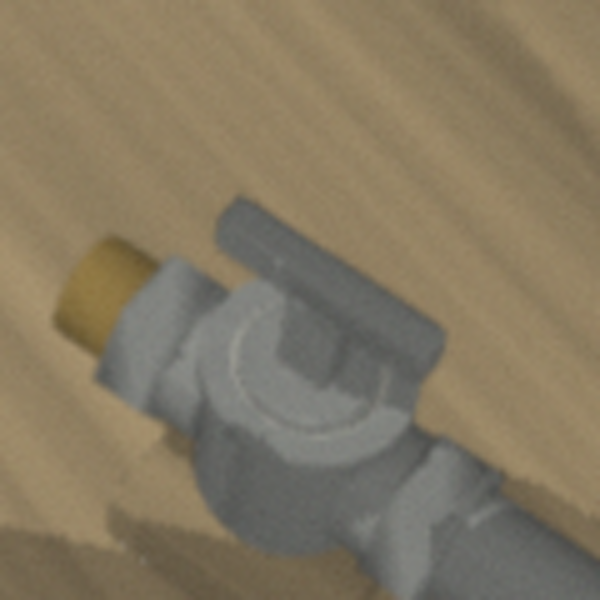

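View pics/w13.png

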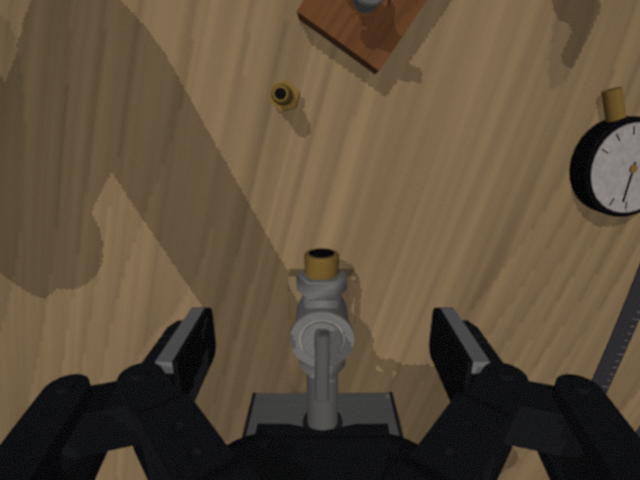

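View pics/c13.png

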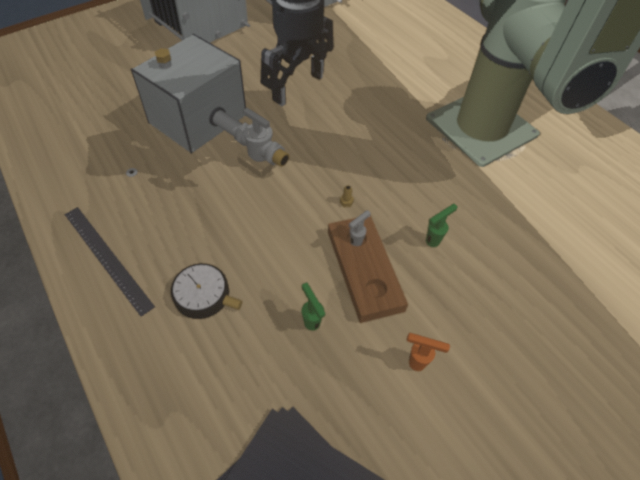

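Run:
```python
from h import *
def st(t,b,c,zlo):
    P=cloud(load(t),*b);q=np.hypot(P[:,0]-c[0],P[:,1]-c[1]);H=P[(q<.03)&(P[:,2]>zlo)];print(t,len(H),np.percentile(H[:,2],[30,50,70,90]).round(4))
st('w1',(295,175,350,275),(.4843,.2167),.099)
st('w13',(290,300,360,440),(.4912,-.1783),.1235)
st('side0',(215,190,270,250),(.4843,.2167),.102)
st('s13',(345,310,440,400),(.4912,-.1783),.1265)
st('scene0',(350,250,410,310),(.4843,.2167),.102)
st('c13',(225,100,300,170),(.4912,-.1783),.1265)
```

```text
w1 1238 [0.1046 0.105  0.1055 0.106 ]
w13 875 [0.1289 0.1293 0.1296 0.1301]
side0 167 [0.1042 0.1048 0.1054 0.1063]
s13 395 [0.1283 0.1289 0.1295 0.1303]
scene0 219 [0.1036 0.1042 0.1049 0.1056]
c13 134 [0.1283 0.1292 0.13   0.1308]
```

```bash
python3 -c "
from h import *
print(r.job_done())"
```

```text
the job is handed in; nothing more can be done
None
```

I fitted the larger bare-steel plug into the valve seat, tested it and left it home, then handed the job in at about 35 s of the 72 s.

- **Lowering and pressing:** I lowered it under feel without a drop. I pressed until the wrist read about 17.1 N, or roughly 20.5 N on the seat with the plug's own weight of about 3.4 N.
- **Rocking:** I eased off to about 5.6–8.2 N at the tool (9–11.6 N on the seat). I then turned the handle 45° one way and back, and the turning moment stayed about 0.1 N m or below.
- **Release and last look:** I let go with only small forces left and backed the arm off. In all three cameras the handle centre is within about 2 mm of the seat axis. The handle lies at about 106°, against about 105.7° for the pipe. The handle top is near 129 mm, which puts the foot about 49 mm below the rim, inside the stated range. The other parts look unmoved in the pictures.

One thing didn't fully agree: during the rocking the tool rose about 1.1 mm from the fully pressed height. The final depth from the camera is also about 1 mm shallower than the height expected from the grip. Either the plug sprang back slightly when the push eased, or it slid a little in the grip. I did not press it again.

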